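Turn the butter dish right way up from the draining rack

ROBOT

A 6-joint arm with a two-finger parallel gripper is mounted at the origin on a cart in front of the work surface, level with it; the furniture and walls round the work are solid. World frame = base frame: x ahead of the robot, y to its left, z up, the work surface at z = 0. Lengths are in m, angles in rad, forces in N, time in s.
With the tool pointing down it reaches from about 0.35 to 0.925 m from the base axis. Payload 6.4 kg.
Tool frame: the origin (TCP) lies on the mounting face of the last link; the fingertips stand 173 mm ahead of it and the grasp point (between the pads) lies 155 mm ahead of it; z points along the fingers, x is the direction in which the jaws open and shut, and the axes are right-handed (so a half turn about z gives the same grasp; the last joint's range is limited). The gripper opens to 85 mm and grips with 20 to 120 N. Pads are 22 mm wide; open, the fingers measure 114 mm over their backs; the gripper's body (76 mm by 85 mm) begins 54 mm behind the grasp point. The pads swing forward as they close: fully open they stand 13 mm farther back than shut.
Start: joints at [-1.407, 0.245, 1.558, -0, 1.339, -0.174], TCP at [0.215, -0.613, 0.405] pointing down, gripper open.
Joint ranges: [-3.13, 3.13], [-1.02, 2.26], [0.13, 2.54], [-0.95, 4.09], [0.21, 2.88], [-2.74, 2.74]. Speed limits (rad/s): [2.57, 2.57, 3.14, 3.14, 3.14, 3.14].

INTERFACE

Orientations are given as a unit quaternion [x, y, z, w].
In Python, from bench import sensors, viewer, job gives the robot as it stands. The module is installed in compiled form; this text tells all that it offers.
- The arm moves only by the shell command python3 -m inch 'ROWS' [FORCE]. ROWS is JSON, a list of rows, each an object with "travel": the shift along the tool's x, y, z in units of 25 mm (1.0 is 25 mm), a list of three; "rotation": the turn, a rotation vector about the tool's x, y, z in units of 5 degrees (1.0 is 5 degrees), a list of three; "jaw": the finger opening in mm, from 0 to 85.4. In form: [{"travel": [tx, ty, tz], "rotation": [ax, ay, az], "jaw": jaw}, ...]. A call has 1 to 20 rows; each row is the pose to reach, as a shift and turn from the pose commanded when the call began, along the tool's axes at that moment; what a row does not reach only later rows make up. A row lasts 1/8 s, in which the tool goes at most 62.5 mm and 10.7 degrees, less where a joint would pass 70% of its speed; a pose out of reach is approached as far as the arm can. A call with a gripper value outside its range is refused whole. The fingers move at their own pace and stop on an object; FORCE is the grip in N (left out, the last holds). Time passes only in rows, so rows that repeat a pose let the fingers close. It gives the time, the measured TCP pose, the force and the opening at its end, in the units of the state.
- sensors.sense(): the state, without advancing time (a new reading comes with each control period).
- viewer.get_image(name): name is "scene" or "top"; returns the picture (384x512x3 uint8, blue, green, red); there is no depth.
- viewer.camera_model(name): a dict with "fx", "fy", "cx", "cy" (pixels), "k1" (the pictures are not rectified: a ray, as slopes to the right and down, at radius r is drawn at 1 + k1 r^2 times it, then the intrinsics apply), "world_from_camera" (4x4, takes a point from camera to world coordinates). Camera axes: x right, y down, z forward; pixel columns grow to the right and rows downward; lengths in m; the calibration is good to about 2 mm. A picture is of the moment at which its call begins. camera_model takes no time and is no camera call.
- job.close_job(): hands the job in, once; it reports no verdict.
Trained networks look in the newest picture that a camera, given by its name, has taken for a name from the list of things; names that differ only in an ending like _2 or _b are one class to them, and where a whole thing is asked for, a point or a joint stands for the part that bears it (a point fixed in the world has none). Each returns a list of dicts, best first, with "p" (0 to 1); they miss things now and then, are a little off and sometimes report something else, mostly with a low value. They report only what shows in the picture. A call takes as long as a camera call.
- viewer.spot_in(camera, label): "xyz" ([x, y, z] in m, in world coordinates, good to about 4 mm: the middle of the surface that is visible of it).
- viewer.mark_of(camera, label): "xyz" ([x, y, z] in m, in world coordinates, good to about 4 mm: a listed point, or the origin of a listed thing).
The state is a dict: "clock": time; "q": joint angles; "dq": joint speeds; "joint_torque": joint torques, N m; "position": TCP position; "ee_rot": TCP orientation; "wrist_force": force on the tool from outside, world axes, zero at the start; "moment": the same for the moment, N m; "finger_gap": finger opening in m.
Only numpy, scipy, OpenCV 4.12 (cv2) and the standard library are available. Lean on these libraries where they do the work, as an engineer would, in place of code of your own. Each camera call takes 0.05 s, during which the arm holds its last target.

TASK

The washed butter dish is draining upside down on the sloping wire rack, its wooden tray lying over the mouth of the white cover. Turn tray and cover over together in one go, without letting them come apart, and lay the dish flat on the worktop beside the rack, right way up: tray underneath, cover on top. Let it down gently rather than letting it fall, and leave the other things standing where they are.

Things in the scene. Friction and masses are not known exactly. Their poses are not given: they have to be found in the camera images.
- cover_center (a point): Centre (half-way up) of the butter dish's cover: a plain white ceramic box 130 x 76 mm, 44 mm high, walls and flat roof 5 mm, one side open (the mouth). Axes: x along the 130 mm length, y the width, z from mouth out through roof (up in use). At the start it lies roof down on the rack's slope, mouth up, x pointing straight up the slope, lower end on the stop. About 0.2 kg.
- tray_center (a point): Centre of the tray's floor slab, 3.5 mm from its flat underside. Tray: light wood, 150 x 96 mm, floor 7 mm thick, lip 7 mm wide and 5 mm high all round. The cover's mouth sits on the floor inside the lip with 3 mm play. Axes as the cover's (z up in use). At the start it lies upside down over the mouth, 7 to 13 mm past the cover at each end. About 0.12 kg.
- butter_cover: The cover itself; origin at the centre of its mouth, 22 mm from cover_center, same axes. When it sits on the tray, cover and tray are 51 mm thick together from the flat roof to the flat underside of the tray.
- butter_tray: The tray itself; origin at the centre of its underside, same axes as tray_center. With the cover seated, cover_center is 25.5 mm from tray_center.
- rack: White wire draining rack, fixed to the worktop, in a grey drip tray 190 x 170 mm, 14 mm high. Origin: under the drip tray's centre, at worktop height; z up. Its bed, 130 mm wide and 80 mm long, falls towards its +x at 50 degrees from level to a stop of wires 20 mm high. The upper 50 mm of the cover and 60 mm of the tray stand free above the bed, with room over and under them for fingers.
- rack_stop (a point): Middle of the foot of the rack's bed, where bed and stop meet (22 mm from the rack's origin along its x, 34 mm above the worktop). The worktop to the rack's right, towards the sink, is always clear from x = 0.38 to 0.53 and y = -0.25 to -0.12 m; the left side is cramped by the hob's raised frame.
- mug: Dark stoneware mug, 92 mm across with a handle, 94 mm high; bystander. Origin: centre of its underside.
- pepper: Dark wooden pepper mill, 58 mm across, 170 mm high; bystander. Origin: centre of its underside.
- salt: Salt shaker, clear with a grey top, 44 mm across, 90 mm high; bystander. Origin: centre of its underside.
- beaker: Clear beaker with green lid and base, 70 mm across, 144 mm high; bystander. Origin: centre of its underside.

How it is judged:
By the outcome, as a careful person would: the job done as asked, in the order asked, and still so for the second after the job is handed in, with the robot touching nothing.
It also fails if it takes over 48 s, if anything falls off the work surface, if the arm or the gripper's body presses on something with over 40 N, if the wrist force passes 120 N, or if a joint passes its speed limit or range.

## Working session

There is one attempt and no reset: what is moved stays moved. The work goes in short steps, Python scripts to look and compute and a shell command to move; the robot and the scene stay as the last step left them, time stands still between calls to the robot, and variables do not carry over. Pictures are saved under pics/ and viewed, and the job is handed in when it is done.

```bash
mkdir -p pics; ls; python3 - <<'E'
from bench import sensors, viewer, job
import cv2, numpy as np
print(sensors.sense())
for n in("scene","top"):
    im=viewer.get_image(n); cv2.imwrite(f"pics/{n}0.png",im)
    m=viewer.camera_model(n); print(n,{k:np.round(v,4).tolist() for k,v in m.items()})
    for l in("cover_center","tray_center","butter_cover","butter_tray","rack","rack_stop","mug","pepper","salt","beaker"):
        r=viewer.mark_of(n,l)
        print(l,[(np.round(d["xyz"],4).tolist(),round(d["p"],2)) for d in r[:2]])
print(sensors.sense()["clock"])
E
```

```text
pics
{'clock': 0.0, 'q': array([-1.40707210e+00,  2.45801363e-01,  1.55903833e+00,  1.12076641e-05,
        1.33870329e+00, -1.74125550e-01]), 'dq': array([ 0.00049106, -0.00049398, -0.00191688, -0.00086918,  0.00065654,
        0.00130286]), 'joint_torque': array([-2.96658936e-05, -4.29500270e+01, -3.26132369e+01, -2.01841412e-04,
        5.30415695e-03, -4.13511785e-06]), 'position': array([ 0.21540031, -0.61302287,  0.40357505]), 'ee_rot': array([ 8.15921407e-01, -5.78162008e-01, -6.82074566e-04, -6.96957353e-04]), 'wrist_force': array([-0.79886813, -0.19636382,  0.15527467]), 'moment': array([ 0.01498777,  0.00190396, -0.00829074]), 'finger_gap': 0.08545654125043146}
scene {'fx': 357.419, 'fy': 357.419, 'cx': 256.2009, 'cy': 191.5335, 'k1': 0.0077, 'world_from_camera': [[0.8684, -0.3744, 0.3251, 0.2986], [-0.4954, -0.6297, 0.5983, -0.4784], [-0.0193, -0.6807, -0.7323, 0.7641], [0.0, 0.0, 0.0, 1.0]]}
cover_center []
tray_center [([0.5505, 0.1219, 0.1159], 0.83), ([0.5405, 0.1406, -0.0017], 0.39)]
butter_cover []
butter_tray [([0.5489, 0.1205, 0.1145], 0.6), ([0.616, -0.1304, -0.00
[... 208 characters left out ...]
15], 0.66)]
beaker [([0.6865, 0.1334, -0.0012], 0.81)]
top {'fx': 408.3417, 'fy': 408.3417, 'cx': 256.8602, 'cy': 194.7701, 'k1': -0.1178, 'world_from_camera': [[0.0492, -0.9746, 0.2186, 0.3517], [-0.9988, -0.0478, 0.0117, 0.0646], [-0.001, -0.2189, -0.9757, 1.1263], [0.0, 0.0, 0.0, 1.0]]}
cover_center []
tray_center [([0.5483, 0.118, 0.1111], 0.93)]
butter_cover []
butter_tray [([0.5496, 0.1209, 0.1121], 0.9), ([0.5249, 0.299, -0.0003], 0.69)]
rack [([0.5422, 0.1427, 0.0007], 0.64)]
rack_stop [([0.551, 0.1153, 0.0324], 0.86)]
mug [([0.6247, -0.131, 0.0005], 0.67)]
pepper [([0.5828, 0.2989, 0.0023], 0.79)]
salt [([0.5259, 0.2986, 0.0009], 0.54)]
beaker [([0.6873, 0.1327, -0.0006], 0.57)]
1.1
```

View pics/scene0.png

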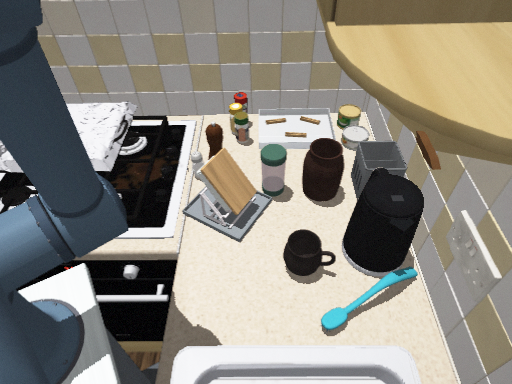

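View pics/top0.png

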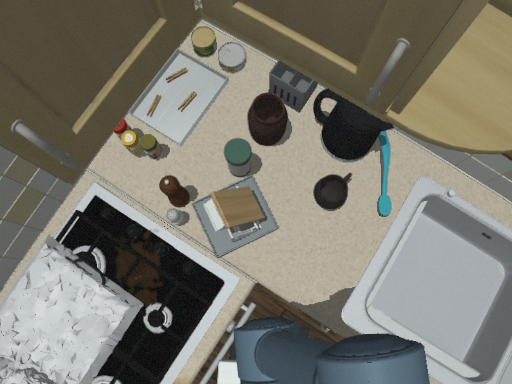

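```bash
python3 - <<'E'
import cv2
a=cv2.imread("pics/scene0.png")[110:310,160:360]; b=cv2.imread("pics/top0.png")[130:330,150:400]
cv2.imwrite("pics/sc0.png",cv2.resize(a,None,fx=3.0,fy=3.0,interpolation=cv2.INTER_CUBIC))
cv2.imwrite("pics/tc0.png",cv2.resize(b,None,fx=3,fy=3,interpolation=cv2.INTER_CUBIC))
E
```

```text
(no output)
```

View pics/sc0.png

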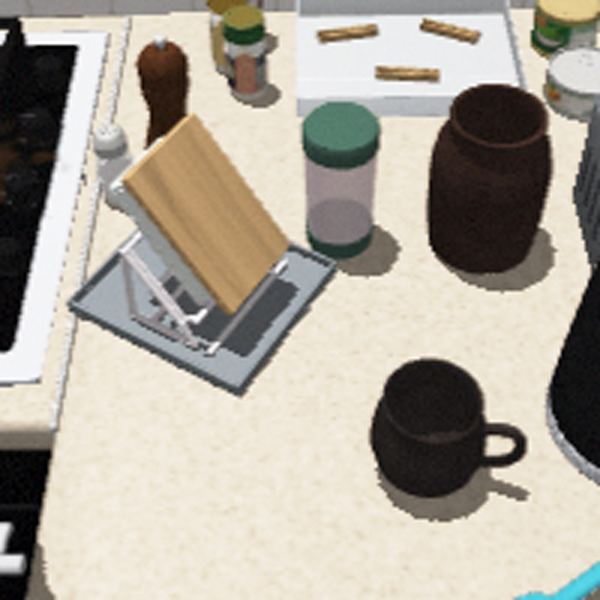

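View pics/tc0.png

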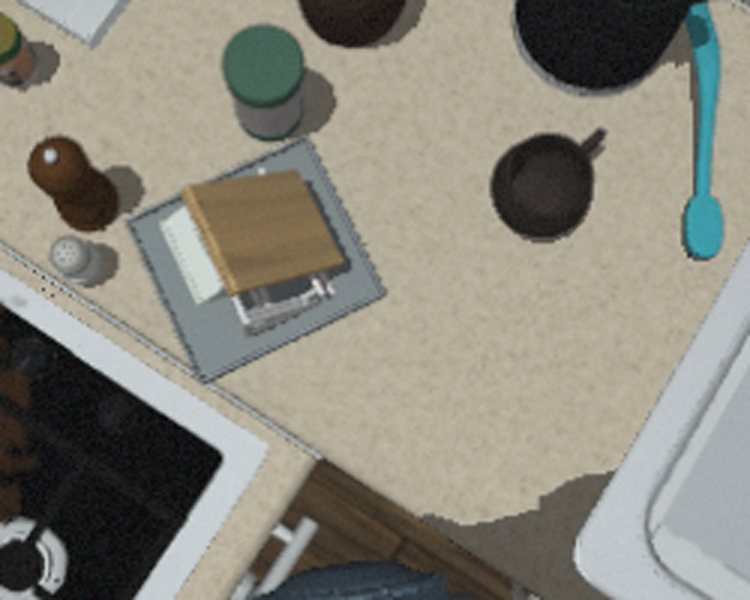

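```bash
cat > h.py <<'E'
import numpy as np, cv2
from scipy.spatial.transform import Rotation as R
from scipy.optimize import least_squares
from bench import sensors, viewer, job
def proj(m,P):
    T=np.linalg.inv(np.array(m["world_from_camera"])); P=np.atleast_2d(P)
    c=P@T[:3,:3].T+T[:3,3]; s=c[:,:2]/c[:,2:]; r2=(s**2).sum(1,keepdims=True)
    s=s*(1+m["k1"]*r2); return s*[m["fx"],m["fy"]]+[m["cx"],m["cy"]]
def ray(m,uv,z):
    s=(np.atleast_2d(uv)-[m["cx"],m["cy"]])/[m["fx"],m["fy"]]; s0=s.copy()
    for _ in range(20): s=s0/(1+m["k1"]*(s**2).sum(1,keepdims=True))
    T=np.array(m["world_from_camera"]); d=np.c_[s,np.ones(len(s))]@T[:3,:3].T
    return T[:3,3]+d*((z-T[2,3])/d[:,2:])
E
python3 - <<'E'
from h import *
S=viewer.camera_model("scene");T=viewer.camera_model("top")
ds=np.array([(70,303),(240,392),(336,263)])/3+[160,110]
dt=np.array([(128,222),(205,382),(386,293),(310,140)])/3+[150,130]
print("scene",np.round(ray(S,ds,.014),4)); print("top",np.round(ray(T,dt,.014),4))
# drip rectangle 190 x 170 fit
tt=np.array([(185,187),(298,172),(343,262),(232,293)])/3+[150,130]
ts=np.array([(190,113),(122,180),(292,250),(233,313)])/3+[160,110]
# tray corners ordering : (u,y)
def dish(p,du=0):
    x,y,a=p[:3]; rx=np.array([np.cos(a),np.sin(a),0]); ry=np.array([-np.sin(a),np.cos(a),0]); z=np.array([0,0,1.])
    c,s=np.cos(np.radians(50)),np.sin(np.radians(50))
    u=-c*rx+s*z; n=s*rx+c*z; O=np.array([x,y,0]); f=O+.022*rx+.034*z
    return O,rx,ry,u,n,f
def res(p,full=False):
    O,rx,ry,u,n,f=dish(p)
    D=lambda i,j:O+i*.095*rx+j*.085*ry+[0,0,.014]
    # top px order: (128,222)=+y,x high ->(-1,+1)? ; determined: upper(-rx) far(+ry)
    A=[D(-1,1),D(-1,-1),D(1,-1),D(1,1)]
    tc=f+(.065+p[3])*u+.051*n
    Q=lambda i,j:tc+i*.075*u+j*.048*ry
    B=[Q(1,1),Q(-1,1),Q(-1,-1),Q(1,-1)]
    e=[proj(T,A)-dt, proj(S,[A[1],A[2],A[3]])-ds]
    e2=[proj(T,[Q(1,1),Q(-1,1),Q(-1,-1),Q(1,-1)])-tt, proj(S,[Q(1,1),Q(1,-1),Q(-1,1),Q(-1,-1)])-ts]
    if full: return e,e2
    return np.concatenate([v.ravel() for v in e+e2])
s=least_squares(res,[.54,.14,-1.1,0.],loss='soft_l1')
print(s.x,np.degrees(s.x[2]),s.cost)
for v in res(s.x,True): 
  for w in v: print(np.round(w,1).tolist())
O,rx,ry,u,n,f=dish(s.x)
print("foot",f,"cc",f+.065*u+.022*n,"tc",f+(.065+s.x[3])*u+.0475*n,"u",u,"n",n,"ry",ry)
E
```

```text
scene [[0.4237 0.1733 0.014 ]
 [0.5116 0.0073 0.014 ]
 [0.6581 0.0912 0.014 ]]
top [[0.5659 0.2553 0.014 ]
 [0.4223 0.1737 0.014 ]
 [0.5114 0.0136 0.014 ]
 [0.6527 0.0905 0.014 ]]
[ 5.38781135e-01  1.33526402e-01 -1.06246250e+00  4.08302166e-04] -60.87461741911089 11.717687186223213
[[-0.9, -0.4], [-0.6, 1.5], [1.6, 0.3], [-0.4, -2.3]]
[[-2.1, 0.3], [-0.6, -0.4], [0.2, -0.3]]
[[0.9, -0.3], [0.2, -1.1], [1.2, 0.4], [2.5, 0.0]]
[[0.3, -1.1], [0.2, -1.0], [-0.6, -2.3], [-0.5, 0.6]]
foot [0.54948903 0.11430815 0.034     ] cc [0.53735591 0.13608437 0.09793422] tc [0.54673587 0.11924946 0.11463808] u [-0.31285914  0.56151141  0.76604444] n [ 0.37285101 -0.66918325  0.64278761] ry [0.87355669 0.48672242 0.        ]
```

```bash
cat >> h.py <<'E'
a=-1.0625; rx=np.array([np.cos(a),np.sin(a),0]); ry=np.array([-np.sin(a),np.cos(a),0]); zz=np.array([0,0,1.])
c50,s50=np.cos(np.radians(50)),np.sin(np.radians(50))
u=-c50*rx+s50*zz; n=s50*rx+c50*zz; foot=np.array([.5495,.1143,.034])
def frame(z,x): return np.c_[x,np.cross(z,x),z]
RG=frame(-u,n)
def state():
    s=sensors.sense(); return s,np.array(s["position"]),R.from_quat(s["ee_rot"]).as_matrix()
def go(p,Rm,p0=None,R0=None):
    if p0 is None: _,p0,R0=state()
    t=R0.T@(np.array(p)-p0)/.025; r=R.from_matrix(R0.T@Rm).as_rotvec(degrees=True)/5
    nr=max(np.linalg.norm(t)*25/62.5,np.linalg.norm(r)*5/10.7)
    print("travel",np.round(t,2).tolist(),"rot",np.round(r,2).tolist(),"min rows",round(nr,1))
def log():
    import json
    s,p,Rm=state()
    open("log.txt","a").write(json.dumps([list(s["q"]),list(s["position"]),list(s["ee_rot"])])+"\n")
    print(round(s["clock"],2),"q",np.round(s["q"],3).tolist(),"p",np.round(p,4).tolist(),"z",np.round(Rm[:,2],3).tolist(),"x",np.round(Rm[:,0],3).tolist(),"F",np.round(s["wrist_force"],1).tolist(),"gap",round(s["finger_gap"],4))
E
python3 - <<'E'
from h import *
log(); go([.33,-.2,.45],RG)
E
```

```text
1.1 q [-1.407, 0.245, 1.558, 0.0, 1.339, -0.174] p [0.2154, -0.6133, 0.4047] z [0.0, -0.0, -1.0] x [0.331, -0.944, 0.0] F [0.2, 0.9, 0.5] gap 0.0851
travel [-14.08, -9.8, -1.81] rot [0.68, 7.98, -1.87] min rows 6.9
```

```bash
python3 -m inch '[{"travel":[-4,-3,-1],"rotation":[0,0,-1.87],"jaw":85},{"travel":[-4,-3,-1],"rotation":[0,0,-1.87],"jaw":85}]'; python3 -c "from h import *;log()"; python3 -m inch '[{"travel":[-3,-2,0],"rotation":[0,4,0],"jaw":85},{"travel":[-3,-2,0],"rotation":[0,4,0],"jaw":85}]'; python3 -c "
from h import *
log(); go([.33,-.2,.45],RG)"
```

```text
clock: 1.35
position: [0.2524, -0.4954, 0.4289]
ee_rot: [0.86, -0.51, -0.0, -0.0]
wrist_force: [0.5, -0.1, 1.8]
finger_gap: 0.0852
1.35 q [-1.303, 0.005, 1.776, 0.0, 1.361, -0.233] p [0.2524, -0.4954, 0.4289] z [-0.0, 0.001, -1.0] x [0.48, -0.877, -0.001] F [0.5, -0.1, 1.8] gap 0.0852
clock: 1.6
position: [0.2605, -0.404, 0.4291]
ee_rot: [0.847, -0.501, 0.152, 0.09]
wrist_force: [0.3, 0.4, 0.2]
finger_gap: 0.0847
1.6 q [-1.245, -0.257, 2.022, 0.072, 1.029, -0.203] p [0.2605, -0.404, 0.4291] z [0.167, -0.304, -0.938] x [0.452, -0.822, 0.347] F [0.3, 0.4, 0.2] gap 0.0847
travel [-5.16, -6.37, -2.8] rot [0.03, 3.94, -0.06] min rows 3.5
```

```bash
cat > kin.py <<'E'
from h import *
import json
def load(): return [(np.array(a),np.array(b),np.array(c)) for a,b,c in map(json.loads,open("log.txt"))]
Ry=lambda t:R.from_euler('y',t).as_matrix(); Rz=lambda t:R.from_euler('z',t).as_matrix()
def fk(q,k,s4=1,s6=1,c6=0.):
    d1,a1,L2,a3,L3,w1,w2,d6=k
    A=Rz(q[0]); B=A@Ry(q[1]); C=A@Ry(q[1]+q[2]); D=C@Rz(s4*q[3]); E=D@Ry(q[4]); F=E@Rz(s6*q[5]+c6)
    p=A@[a1,w1,d1]+B@[0,0,L2]+C@[a3,0,L3]+D@[0,w2,0]+E@[0,0,d6]
    return p,F
def fit():
    d=load(); best=None
    for s4 in(1,-1):
      for s6 in(1,-1):
        for c6 in(0,np.pi/2,np.pi,-np.pi/2):
          e=sum(np.linalg.norm(fk(q,np.zeros(8),s4,s6,c6)[1]-R.from_quat(r).as_matrix()) for q,p,r in d)
          if best is None or e<best[0]: best=(e,s4,s6,c6)
    e,s4,s6,c6=best
    k0=np.array([.2,0,.4,0,.4,0,.1,.1])
    f=lambda k:np.concatenate([np.concatenate([(fk(q,k,s4,s6,c6)[0]-p) for q,p,r in d]),1e-4*(k-k0)])
    s=least_squares(f,k0); 
    return s.x,s4,s6,c6,e/len(d),np.sqrt(np.mean(s.fun[:-8]**2))
E
python3 -c "
from kin import *
print(fit())"
```

```text
(array([ 2.71275814e-01, -2.73503170e-04,  4.19585727e-01,  6.37962656e-02,
        5.68566680e-01,  1.12728489e-01, -1.27796070e-04,  8.07608902e-02]), 1, 1, 3.141592653589793, np.float64(7.028210588093664e-16), np.float64(6.02962267406443e-07))
```

```bash
python3 -m inch '[{"travel":[-2.5,-3,-1.4],"rotation":[0,2,0],"jaw":85},{"travel":[-2.5,-3,-1.4],"rotation":[0,2,0],"jaw":85}]'; python3 -c "from h import *;log()"; python3 -m inch '[{"travel":[-2.5,-3,-1.4],"rotation":[0,2,0],"jaw":85},{"travel":[-2.5,-3,-1.4],"rotation":[0,2,0],"jaw":85}]'; python3 -c "
from kin import *
log();print(fit())"
```

```text
clock: 1.85
position: [0.2919, -0.3062, 0.4407]
ee_rot: [0.831, -0.492, 0.223, 0.132]
wrist_force: [-0.1, -1.1, 0.4]
finger_gap: 0.0851
1.85 q [-1.08, -0.466, 2.164, 0.007, 0.918, -0.013] p [0.2919, -0.3062, 0.4407] z [0.241, -0.44, -0.865] x [0.415, -0.759, 0.501] F [-0.1, -1.1, 0.4] gap 0.0851
clock: 2.1
position: [0.3232, -0.2074, 0.4397]
ee_rot: [0.808, -0.479, 0.295, 0.174]
wrist_force: [0.6, -0.3, -1.3]
finger_gap: 0.0849
2.1 q [-0.835, -0.611, 2.27, -0.207, 0.807, 0.325] p [0.3232, -0.2074, 0.4397] z [0.31, -0.565, -0.765] x [0.367, -0.671, 0.644] F [0.6, -0.3, -1.3] gap 0.0849
(array([ 2.73498964e-01,  3.76196222e-07,  4.19799847e-01,  6.61988432e-02,
        5.68799364e-01,  1.12600027e-01, -2.58560010e-08,  8.08000751e-02]), 1, 1, 3.141592653589793, np.float64(7.171237875766048e-16), np.float64(1.3131496781600664e-08))
```

```bash
cat >> kin.py <<'E'
LO=np.array([-3.13,-1.02,.13,-.95,.21,-2.74]);HI=np.array([3.13,2.26,2.54,4.09,2.88,2.74])
K=np.array([.273498964,0,.419799847,.0661988,.5687994,.112600027,0,.0808])
def ik(p,Rm,seeds=None,tol=2e-3,mar=.03,rng=np.random.default_rng(0),ntry=12):
    out=[]
    if seeds is None: seeds=[]
    seeds=list(seeds)+[LO+(HI-LO)*rng.random(6) for _ in range(ntry)]
    for s in seeds:
        f=lambda q:(lambda a,b:np.concatenate([(a-p)*5,R.from_matrix(Rm.T@b).as_rotvec()]))(*fk(q,K,1,1,np.pi))
        r=least_squares(f,np.clip(s,LO+mar+.01,HI-mar-.01),bounds=(LO+mar,HI-mar),max_nfev=60)
        if np.abs(r.fun).max()<tol and not any(np.abs(r.x-o).max()<.05 for o in out): out.append(r.x)
    return out
E
cat > s1.py <<'E'
from kin import *
T=viewer.camera_model("top"); S=viewer.camera_model("scene")
print("sink/front edge pts",np.round(ray(T,np.array([(320,458),(425,515),(560,600),(575,560),(610,480),(740,250)])/3+[150,130],0)[:,:2],3).tolist())
G=foot+.112*u+.0255*n
q0=load()[-1][0]
for sx in(1,-1):
    Rm=frame(-u,sx*n)
    for off in(0,.1): print("grasp",sx,off,[np.round(q,2).tolist() for q in ik(G+(.155+off)*u,Rm,[q0])])
E
python3 s1.py
cat > s2.py <<'E'
from kin import *
C=np.array([.45,-.15,0])
for sx in (1,-1):
  for psi in range(-180,180,30):
    for al in (10,30,45):
      h=np.array([np.cos(np.radians(psi)),np.sin(np.radians(psi)),0]); ar=np.radians(al)
      z=h*np.cos(ar)-zz*np.sin(ar); x=-sx*(zz*np.cos(ar)+h*np.sin(ar))
      far=C+.075*h  # far edge at table
      th=ar
      G=far-z*.122+ (-sx*x)*.0255
      p=G-.155*z
      r=ik(p,frame(z,x),ntry=6)
      if r: print(sx,psi,al,np.round(p,3).tolist(),[np.round(q,2).tolist() for q in r])
E
time python3 s2.py
```

```text
sink/front edge pts [[0.36, 0.067], [0.314, -0.03], [0.244, -0.153], [0.28, -0.166], [0.352, -0.197], [0.57, -0.321]]
grasp 1 0 [[0.36, 0.21, 1.95, -0.82, 1.05, 1.88]]
grasp 1 0.1 [[0.49, 0.11, 1.9, -0.75, 1.23, 1.84]]
grasp -1 0 [[0.36, 0.21, 1.95, -0.82, 1.05, -1.26]]
grasp -1 0.1 [[0.49, 0.11, 1.9, -0.75, 1.23, -1.3]]
1 -180 10 [0.643, -0.15, 0.073] [[-0.36, 0.97, 1.32, -0.44, 2.19, -0.33]]
1 -180 30 [0.602, -0.15, 0.161] [[-0.38, 0.69, 1.53, -0.35, 1.91, -0.32]]
1 -180 45 [0.553, -0.15, 0.214] [[-0.42, 0.46, 1.71, -0.3, 1.7, -0.35]]
1 -150 10 [0.617, -0.053, 0.073] [[-0.18, 0.89, 1.48, -0.77, 1.98, -0.52]]
1 -150 30 [0.582, -0.074, 0.161] [[-0.24, 0.61, 1.66, -0.65, 1.73, -0.56]]
1 -150 45 [0.539, -0.099, 0.214] [[-0.31, 0.4, 1.81, -0.55, 1.54, -0.64]]
1 -120 45 [0.501, -0.061, 0.214] [[-0.24, 0.28, 1.97, -0.79, 1.28, -0.9]]
1 0 45 [0.347, -0.15, 0.214] [[-0.83, -0.22, 2.48, 1.13, 0.61, 1.43]]
1 30 10 [0.283, -0.247, 0.073] [[-1.25, 0.5, 2.28, 1.32, 1.48, 0.36]]
1 30 30 [0.318, -0.226, 0.161] [[-1.1, 0.12, 2.36, 1.19, 1.2, 0.72]]
1 30 45 [0.361, -0.201, 0.214] [[-0.93, -0.04, 2.3
[... 1017 characters left out ...]
, 2.5]]
-1 -120 45 [0.501, -0.061, 0.214] [[-0.24, 0.28, 1.97, -0.79, 1.28, 2.24]]
-1 0 45 [0.347, -0.15, 0.214] [[-0.83, -0.22, 2.48, 1.13, 0.61, -1.71]]
-1 30 30 [0.318, -0.226, 0.161] [[-1.1, 0.12, 2.36, 1.19, 1.2, -2.42]]
-1 30 45 [0.361, -0.201, 0.214] [[-0.93, -0.04, 2.32, 0.97, 1.02, -2.06]]
-1 60 10 [0.353, -0.317, 0.073] [[-1.12, 0.64, 1.96, 0.97, 1.7, -2.7]]
-1 60 30 [0.374, -0.282, 0.161] [[-1.03, 0.34, 2.08, 0.87, 1.48, -2.52]]
-1 60 45 [0.399, -0.239, 0.214] [[-0.9, 0.15, 2.12, 0.75, 1.31, -2.32]]
-1 90 30 [0.45, -0.302, 0.161] [[-0.88, 0.51, 1.82, 0.59, 1.71, -2.66]]
-1 90 45 [0.45, -0.253, 0.214] [[-0.81, 0.31, 1.93, 0.51, 1.54, -2.57]]
real	0m8.507s
user	0m8.944s
sys	0m0.052s
```

```bash
cat > s3.py <<'E'
from kin import *
G=foot+.112*u+.0255*n
_,p0,R0=state(); q=load()[-1][0]
A=np.array([.43,.26,.43]); pre=G+.255*u; gr=G+.155*u
for a_,b_ in((p0,A),(A,pre),(pre,gr)):
    for t in np.linspace(0,1,7)[1:]:
        r=ik(a_+(b_-a_)*t,RG,[q],ntry=0)
        if not r: print("fail",t); continue
        q=r[0]; print(np.round(q,2).tolist())
    go(b_,RG)
print(A,pre,gr)
E
python3 s3.py
```

```text
[-0.61, -0.66, 2.3, -0.37, 0.89, 0.59]
[-0.36, -0.63, 2.29, -0.52, 0.98, 0.88]
[-0.12, -0.54, 2.24, -0.63, 1.08, 1.14]
[0.1, -0.41, 2.15, -0.69, 1.18, 1.36]
[0.28, -0.26, 2.04, -0.72, 1.26, 1.54]
[0.42, -0.1, 1.91, -0.72, 1.33, 1.66]
travel [-11.22, -12.74, -8.94] rot [0.04, -0.02, -0.06] min rows 7.7
[0.43, -0.07, 1.91, -0.72, 1.32, 1.69]
[0.44, -0.04, 1.91, -0.73, 1.3, 1.72]
[0.46, -0.0, 1.91, -0.73, 1.28, 1.75]
[0.47, 0.03, 1.91, -0.74, 1.26, 1.78]
[0.48, 0.07, 1.9, -0.74, 1.25, 1.81]
[0.49, 0.11, 1.9, -0.75, 1.23, 1.84]
travel [-14.71, -14.06, -6.73] rot [0.04, -0.02, -0.06] min rows 8.6
[0.47, 0.12, 1.91, -0.76, 1.2, 1.85]
[0.45, 0.13, 1.92, -0.77, 1.17, 1.85]
[0.43, 0.15, 1.93, -0.78, 1.14, 1.86]
[0.41, 0.17, 1.93, -0.8, 1.11, 1.86]
[0.39, 0.19, 1.94, -0.81, 1.08, 1.87]
[0.36, 0.21, 1.95, -0.82, 1.05, 1.88]
travel [-14.72, -14.08, -2.73] rot [0.04, -0.02, -0.06] min rows 8.2
[0.43 0.26 0.43] [0.44419548 0.30331446 0.33152939] [0.47547929 0.24716215 0.25492495]
```

```bash
python3 -m inch '[{"travel":[-2.8,-3.2,-2.2],"rotation":[0,0,0],"jaw":85},{"travel":[-5.6,-6.4,-4.5],"rotation":[0,0,0],"jaw":85},{"travel":[-8.4,-9.6,-6.7],"rotation":[0,0,0],"jaw":85},{"travel":[-11.2,-12.7,-8.9],"rotation":[0,0,0],"jaw":85},{"travel":[-11.2,-12.7,-8.9],"rotation":[0,0,0],"jaw":85},{"travel":[-11.2,-12.7,-8.9],"rotation":[0,0,0],"jaw":85},{"travel":[-11.2,-12.7,-8.9],"rotation":[0,0,0],"jaw":85},{"travel":[-11.2,-12.7,-8.9],"rotation":[0,0,0],"jaw":85},{"travel":[-13.0,-13.4,-7.8],"rotation":[0,0,0],"jaw":85},{"travel":[-14.7,-14.1,-6.7],"rotation":[0,0,0],"jaw":85},{"travel":[-14.7,-14.1,-6.7],"rotation":[0,0,0],"jaw":85},{"travel":[-14.7,-14.1,-6.7],"rotation":[0,0,0],"jaw":85}]'; python3 -c "
from kin import *
log()
G=foot+.112*u+.0255*n
go(G+.255*u,RG);go(G+.155*u,RG)
for n_ in ('scene','top'): cv2.imwrite(f'pics/{n_}1.png',viewer.get_image(n_))
"
```

```text
clock: 3.6
position: [0.446, 0.3008, 0.3335]
ee_rot: [0.808, -0.479, 0.295, 0.174]
wrist_force: [-0.4, 0.2, 0.9]
finger_gap: 0.0848
3.6 q [0.48, 0.103, 1.895, -0.75, 1.234, 1.842] p [0.446, 0.3008, 0.3335] z [0.31, -0.564, -0.766] x [0.367, -0.672, 0.643] F [-0.4, 0.2, 0.9] gap 0.0848
travel [-0.14, 0.02, -0.02] rot [0.04, -0.01, -0.08] min rows 0.1
travel [-0.15, 0.0, 3.98] rot [0.04, -0.01, -0.08] min rows 1.6
```

View pics/scene1.png

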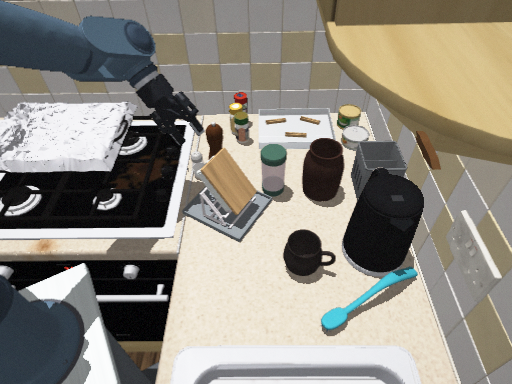

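View pics/top1.png

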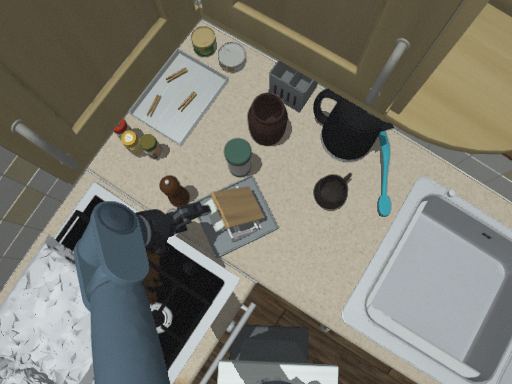

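```bash
python3 -m inch '[{"travel":[0,0,0.8],"rotation":[0,0,0],"jaw":85},{"travel":[0,0,1.6],"rotation":[0,0,0],"jaw":85},{"travel":[0,0,2.4],"rotation":[0,0,0],"jaw":85},{"travel":[0,0,3.0],"rotation":[0,0,0],"jaw":85},{"travel":[0,0,3.5],"rotation":[0,0,0],"jaw":85},{"travel":[0,0,4.0],"rotation":[0,0,0],"jaw":85},{"travel":[0,0,4.0],"rotation":[0,0,0],"jaw":85},{"travel":[0,0,4.0],"rotation":[0,0,0],"jaw":85}]'; python3 -c "
from kin import *
log()
G=foot+.112*u+.0255*n
go(G+.155*u,RG)
for n_ in ('scene','top'):
  im=viewer.get_image(n_); m=viewer.camera_model(n_); s,p,Rm=state()
  c=proj(m,[G])[0].astype(int); cv2.imwrite(f'pics/{n_}2.png',cv2.resize(im[max(0,c[1]-70):c[1]+80,max(0,c[0]-90):c[0]+110],None,fx=4,fy=4,interpolation=cv2.INTER_CUBIC)); print(c)
"
```

```text
clock: 4.7
position: [0.4766, 0.2448, 0.2556]
ee_rot: [0.808, -0.479, 0.294, 0.174]
wrist_force: [-0.6, 0.3, 1.2]
finger_gap: 0.0849
4.7 q [0.36, 0.205, 1.946, -0.822, 1.052, 1.878] p [0.4766, 0.2448, 0.2556] z [0.309, -0.564, -0.766] x [0.368, -0.672, 0.643] F [-0.6, 0.3, 1.2] gap 0.0849
travel [-0.1, -0.01, -0.05] rot [0.05, -0.0, -0.07] min rows 0.0
[213 168]
[221 212]
```

View pics/scene2.png

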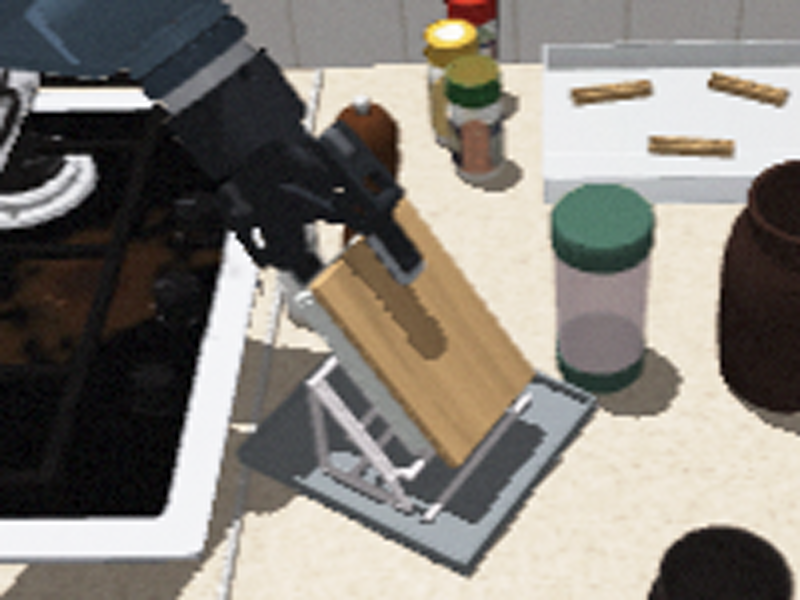

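View pics/top2.png

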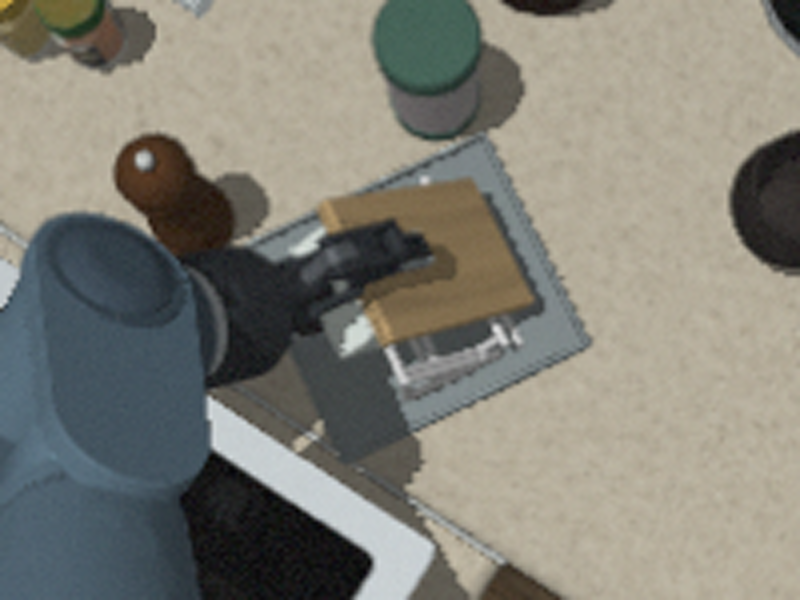

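```bash
python3 -m inch '[{"travel":[-0.1,0,0],"rotation":[0,0,0],"jaw":60},{"travel":[-0.1,0,0],"rotation":[0,0,0],"jaw":60},{"travel":[-0.1,0,0],"rotation":[0,0,0],"jaw":46},{"travel":[-0.1,0,0],"rotation":[0,0,0],"jaw":46},{"travel":[-0.1,0,0],"rotation":[0,0,0],"jaw":46},{"travel":[-0.1,0,0],"rotation":[0,0,0],"jaw":46},{"travel":[-0.1,0,0],"rotation":[0,0,0],"jaw":46},{"travel":[-0.1,0,0],"rotation":[0,0,0],"jaw":46}]' 25; python3 -c "
from kin import *
log(); s,p,Rm=state(); print(Rm.T@s['wrist_force'], s['moment'])
for n_ in ('scene',):
  im=viewer.get_image(n_); cv2.imwrite(f'pics/{n_}3.png',cv2.resize(im[98:248,123:323],None,fx=4,fy=4,interpolation=cv2.INTER_CUBIC))
"
```

```text
clock: 5.8
position: [0.4754, 0.2466, 0.2537]
ee_rot: [0.809, -0.479, 0.294, 0.174]
wrist_force: [-4.1, 4.8, 2.0]
finger_gap: 0.051
5.8 q [0.364, 0.208, 1.946, -0.822, 1.052, 1.883] p [0.4754, 0.2466, 0.2537] z [0.309, -0.563, -0.767] x [0.368, -0.673, 0.642] F [-4.1, 4.8, 2.0] gap 0.051
[-3.4328755   1.3319918  -5.54163177] [ 0.85994445  0.60128718 -0.04855152]
```

View pics/scene3.png

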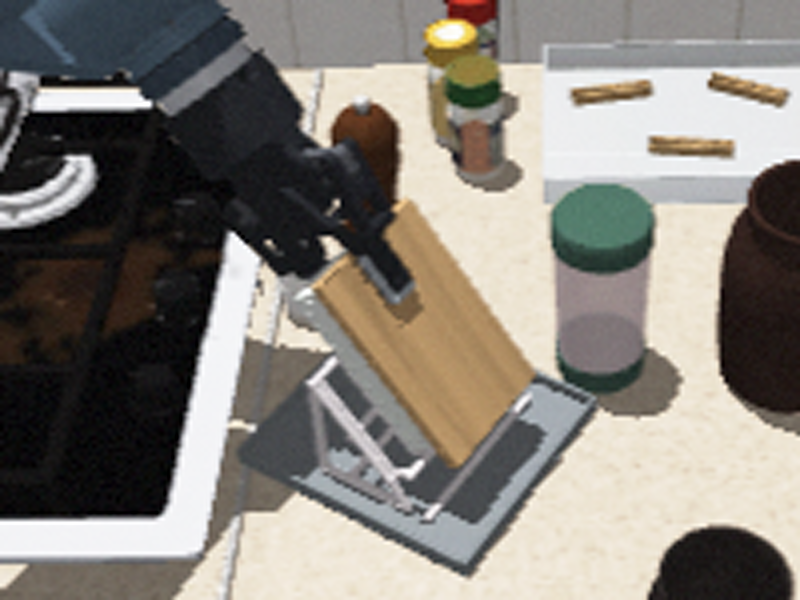

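```bash
cat > s4.py <<'E'
from kin import *
def place(C,psi,al,lift=0.):
    h=np.array([np.cos(np.radians(psi)),np.sin(np.radians(psi)),0]); ar=np.radians(al)
    z=h*np.cos(ar)-zz*np.sin(ar); up=zz*np.cos(ar)+h*np.sin(ar)
    far=np.array([C[0],C[1],0])+.075*h
    return far-z*.277+up*.0255+[0,0,lift], frame(z,-up)
C=[.455,-.135]; psi=90
s,p,Rm=state(); q0=s["q"]
# lift
qL=q0
for k in range(5):
    qL=ik(p+np.array([0,0,.025*(k+1)]),Rm,[qL],ntry=0)[0]
print("qL",np.round(qL,2))
pP,RP=place(C,psi,20,.12)
qP=ik(pP,RP,[[-.88,.51,1.8,.59,1.7,.48]],ntry=0)[0]; print("qP",np.round(qP,2))
p0,R0=fk(qL,K,1,1,np.pi)
N=14
prevR=R0
box=np.array([[x,y,z] for x in(-.0255,.0255) for y in(-.048,.048) for z in(.127,.277)])
for i in range(1,N+1):
    t=i/N; q=qL+(qP-qL)*t
    pp,RR=fk(q,K,1,1,np.pi)
    B=box@RR.T+pp
    tr=R0.T@(pp-p0)/.025; ro=R.from_matrix(R0.T@RR).as_rotvec(degrees=True)/5
    st=R.from_matrix(prevR.T@RR).magnitude()*57.3; prevR=RR
    print(i,"t",np.round(tr,2).tolist(),"r",np.round(ro,2).tolist(),"|r|",round(np.linalg.norm(ro)*5),"step",round(st,1),"minz",round(B[:,2].min(),3),"x",np.round([B[:,0].min(),B[:,0].max()],2).tolist(),"y",np.round([B[:,1].min(),B[:,1].max()],2).tolist(),"tcp",np.round(pp,2).tolist())
E
python3 s4.py
```

```text
qL [ 0.36  0.03  1.89 -0.74  1.22  1.69]
qP [-0.89  0.41  1.79  0.69  1.97  0.58]
1 t [0.91, 0.13, 1.58] r [-1.51, -1.14, 0.13] |r| 9 step 9.5 minz 0.117 x [0.46, 0.59] y [0.02, 0.18] tcp [0.49, 0.21, 0.36]
2 t [1.8, 0.38, 3.1] r [-2.86, -2.45, 0.28] |r| 19 step 9.4 minz 0.088 x [0.45, 0.56] y [-0.01, 0.14] tcp [0.51, 0.17, 0.35]
3 t [2.67, 0.76, 4.56] r [-4.01, -3.92, 0.48] |r| 28 step 9.4 minz 0.065 x [0.43, 0.55] y [-0.03, 0.11] tcp [0.52, 0.13, 0.33]
4 t [3.52, 1.25, 5.96] r [-4.95, -5.52, 0.71] |r| 37 step 9.3 minz 0.047 x [0.4, 0.54] y [-0.04, 0.08] tcp [0.53, 0.09, 0.32]
5 t [4.35, 1.83, 7.29] r [-5.64, -7.24, 1.0] |r| 46 step 9.3 minz 0.035 x [0.38, 0.53] y [-0.04, 0.06] tcp [0.53, 0.05, 0.31]
6 t [5.17, 2.51, 8.56] r [-6.07, -9.04, 1.35] |r| 55 step 9.4 minz 0.027 x [0.37, 0.53] y [-0.04, 0.04] tcp [0.53, 0.01, 0.3]
7 t [5.97, 3.28, 9.77] r [-6.21, -10.89, 1.76] |r| 63 step 9.4 minz 0.02 x [0.36, 0.52] y [-0.05, 0.03] tcp [0.53, -0.03, 0.29]
8 t [6.77, 4.14, 10.92] r [-6.04, -12.75, 2.25] |r| 71 step 9.5 minz 0.018 x [0.35, 0.51] y [-0.07, 0.04] tcp [0.53, -0.07, 0.28]
9 t [7.55, 5.09, 12.01] r [-5.55, -14.58, 2.8] |r| 79 step 9.6 minz 0.023 x [0.35, 0.51] y [-0.09, 0.04] tcp [0.53, -0.11, 0.27]
10 t [8.32, 6.14, 13.04] r [-4.73, -16.33, 3.43] |r| 87 step 9.8 minz 0.033 x [0.36, 0.51] y [-0.11, 0.04] tcp [0.52, -0.15, 0.26]
11 t [9.07, 7.3, 14.02] r [-3.59, -17.95, 4.11] |r| 94 step 10.0 minz 0.048 x [0.36, 0.51] y [-0.13, 0.03] tcp [0.51, -0.19, 0.26]
12 t [9.8, 8.56, 14.95] r [-2.11, -19.39, 4.86] |r| 100 step 10.2 minz 0.068 x [0.38, 0.51] y [-0.15, 0.01] tcp [0.49, -0.23, 0.25]
13 t [10.49, 9.94, 15.81] r [-0.33, -20.57, 5.66] |r| 107 step 10.4 minz 0.093 x [0.39, 0.51] y [-0.17, -0.01] tcp [0.48, -0.27, 0.24]
14 t [11.12, 11.44, 16.61] r [1.73, -21.46, 6.48] |r| 112 step 10.6 minz 0.12 x [0.41, 0.5] y [-0.2, -0.04] tcp [0.45, -0.31, 0.24]
```

```bash
python3 -m inch '[{"travel":[0,0,0],"rotation":[0,0,0],"jaw":40},{"travel":[0,0,0],"rotation":[0,0,0],"jaw":40},{"travel":[0,0,0],"rotation":[0,0,0],"jaw":40},{"travel":[0.25,0,-0.3],"rotation":[0,0,0],"jaw":40},{"travel":[0.6,0,-0.7],"rotation":[0,0,0],"jaw":40},{"travel":[1.1,0,-1.3],"rotation":[0,0,0],"jaw":40},{"travel":[1.6,0,-1.9],"rotation":[0,0,0],"jaw":40},{"travel":[2.1,0,-2.5],"rotation":[0,0,0],"jaw":40},{"travel":[2.6,0,-3.1],"rotation":[0,0,0],"jaw":40},{"travel":[3.0,0,-3.6],"rotation":[0,0,0],"jaw":40},{"travel":[3.2,0,-3.8],"rotation":[0,0,0],"jaw":40},{"travel":[3.2,0,-3.8],"rotation":[0,0,0],"jaw":40}]' 90; python3 -c "
from kin import *
log(); s,p,Rm=state(); print(Rm.T@s['wrist_force'], s['moment'])
for n_ in ('scene','top'):
  im=viewer.get_image(n_); cv2.imwrite(f'pics/{n_}4.png',im)
"
sed -e 's/^N=14/N=28/' -e 's/range(5)/range(0)/' s4.py > s5.py
python3 - <<'E'
t=open('s5.py').read()
t=t.replace('pp,RR=fk(q,K,1,1,np.pi)\n','pp,RR=fk(q,K,1,1,np.pi); pp=pp+np.array([0,0,.09*np.sin(np.pi*min(1,t))]); rr=ik(pp,RR,[q],ntry=0); qb=rr[0] if rr else None\n    if qb is None: print("FAIL")\n')
open('s5.py','w').write(t)
E
python3 s5.py
```

```text
clock: 7.35
position: [0.4757, 0.246, 0.3782]
ee_rot: [0.808, -0.479, 0.294, 0.174]
wrist_force: [-0.9, 0.2, -3.2]
finger_gap: 0.0502
7.35 q [0.363, 0.027, 1.886, -0.744, 1.223, 1.695] p [0.4757, 0.246, 0.3782] z [0.309, -0.564, -0.766] x [0.368, -0.672, 0.643] F [-0.9, 0.2, -3.2] gap 0.0502
[-2.52064465  0.74808004  2.06663907] [0.64322089 0.33842068 0.02970386]
qL [ 0.36  0.03  1.89 -0.74  1.22  1.7 ]
qP [-0.89  0.41  1.79  0.69  1.97  0.58]
1 t [0.72, 0.05, 0.48] r [-0.77, -0.55, 0.06] |r| 5 step 4.8 minz 0.141 x [0.46, 0.6] y [0.03, 0.19] tcp [0.48, 0.23, 0.38]
2 t [1.42, 0.13, 0.96] r [-1.51, -1.14, 0.13] |r| 9 step 4.7 minz 0.135 x [0.46, 0.59] y [0.02, 0.17] tcp [0.49, 0.21, 0.38]
3 t [2.12, 0.24, 1.43] r [-2.21, -1.78, 0.21] |r| 14 step 4.7 minz 0.13 x [0.46, 0.58] y [0.0, 0.16] tcp [0.5, 0.19, 0.38]
4 t [2.8, 0.39, 1.89] r [-2.86, -2.46, 0.29] |r| 19 step 4.7 minz 0.126 x [0.45, 0.56] y [-0.01, 0.14] tcp [0.51, 0.17, 0.39]
5 t [3.47, 0.56, 2.36] r [-3.46, -3.17, 0.38] |r| 24 step 4.7 minz 0.122 x [0.44, 0.56] y [-0.02, 0.12] tcp [0.51, 0.15, 0.39]
6 t [4.11, 0.77, 2.82] r [-
[... 2242 characters left out ...]
51] y [-0.14, 0.02] tcp [0.5, -0.21, 0.3]
24 t [10.8, 8.54, 13.71] r [-2.09, -19.4, 4.86] |r| 101 step 5.1 minz 0.107 x [0.38, 0.51] y [-0.15, 0.01] tcp [0.49, -0.23, 0.29]
25 t [10.91, 9.22, 14.43] r [-1.24, -20.03, 5.25] |r| 104 step 5.2 minz 0.11 x [0.38, 0.51] y [-0.16, 0.0] tcp [0.48, -0.25, 0.28]
26 t [11.0, 9.92, 15.16] r [-0.31, -20.59, 5.65] |r| 107 step 5.2 minz 0.112 x [0.39, 0.51] y [-0.17, -0.01] tcp [0.48, -0.27, 0.26]
27 t [11.07, 10.65, 15.87] r [0.69, -21.07, 6.06] |r| 110 step 5.3 minz 0.116 x [0.4, 0.51] y [-0.19, -0.03] tcp [0.47, -0.29, 0.25]
28 t [11.12, 11.42, 16.57] r [1.76, -21.47, 6.47] |r| 112 step 5.4 minz 0.12 x [0.41, 0.5] y [-0.2, -0.04] tcp [0.45, -0.31, 0.24]
```

View pics/scene4.png

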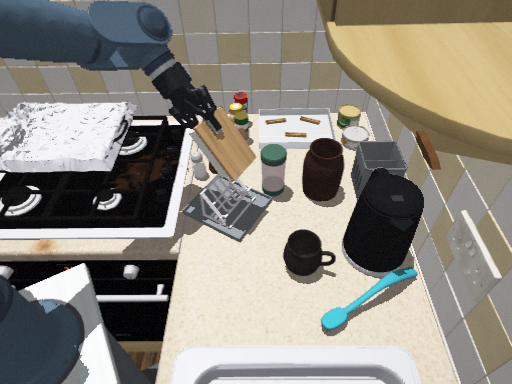

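```bash
python3 -m inch '[{"travel":[0.4,0,0.25],"rotation":[-0.4,-0.3,0],"jaw":40},{"travel":[1.0,0.1,0.7],"rotation":[-1.1,-0.8,0.1],"jaw":40},{"travel":[1.8,0.2,1.2],"rotation":[-1.9,-1.5,0.15],"jaw":40},{"travel":[2.5,0.3,1.65],"rotation":[-2.5,-2.1,0.25],"jaw":40},{"travel":[3.1,0.5,2.1],"rotation":[-3.2,-2.8,0.3],"jaw":40},{"travel":[3.8,0.7,2.6],"rotation":[-3.7,-3.5,0.4],"jaw":40},{"travel":[4.4,0.9,3.1],"rotation":[-4.3,-4.3,0.5],"jaw":40},{"travel":[5.0,1.1,3.5],"rotation":[-4.7,-5.1,0.65],"jaw":40},{"travel":[5.6,1.4,4.0],"rotation":[-5.1,-5.9,0.8],"jaw":40},{"travel":[6.2,1.7,4.5],"rotation":[-5.5,-6.8,0.9],"jaw":40},{"travel":[6.7,2.0,5.0],"rotation":[-5.8,-7.7,1.1],"jaw":40},{"travel":[7.2,2.3,5.6],"rotation":[-6.0,-8.6,1.25],"jaw":40},{"travel":[7.6,2.7,6.1],"rotation":[-6.1,-9.5,1.45],"jaw":40},{"travel":[8.1,3.1,6.7],"rotation":[-6.2,-10.4,1.65],"jaw":40},{"travel":[8.5,3.5,7.3],"rotation":[-6.2,-11.4,1.9],"jaw":40},{"travel":[8.8,3.9,7.9],"rotation":[-6.1,-12.3,2.1],"jaw":40},{"travel":[9.2,4.4,8.5],"rotation":[-5.9,-13.2,2.4],"jaw":40},{"travel":[9.5,4.85,9.15],"rotation":[-5.7,-14.1,2.65],"jaw":40},{"travel":[9.7,5.2,9.7],"rotation":[-5.4,-14.9,2.9],"jaw":40},{"travel":[9.9,5.6,10.2],"rotation":[-5.2,-15.5,3.1],"jaw":40}]'; python3 -c "
from kin import *
log()
for n_ in ('scene','top'):
  im=viewer.get_image(n_); cv2.imwrite(f'pics/{n_}5.png',im)
"
sed -i -e 's/^N=28/N=14/' -e 's/\.09\*np.sin(np.pi\*min(1,t))/.0/' s5.py; python3 s5.py
```

```text
clock: 9.95
position: [0.5225, -0.1327, 0.3411]
ee_rot: [0.691, -0.627, -0.358, -0.035]
wrist_force: [-0.2, -0.5, -3.2]
finger_gap: 0.0503
9.95 q [-0.494, 0.186, 1.79, 0.238, 1.864, 0.967] p [0.5225, -0.1327, 0.3411] z [-0.45, 0.498, -0.741] x [-0.044, -0.841, -0.539] F [-0.2, -0.5, -3.2] gap 0.0503
qL [-0.49  0.19  1.79  0.24  1.86  0.97]
qP [-0.89  0.41  1.79  0.69  1.97  0.58]
1 t [0.61, 0.06, 0.0] r [0.18, -0.58, -0.14] |r| 3 step 3.1 minz 0.101 x [0.36, 0.51] y [-0.11, 0.04] tcp [0.52, -0.15, 0.33]
2 t [1.22, 0.14, 0.01] r [0.39, -1.16, -0.29] |r| 6 step 3.2 minz 0.1 x [0.36, 0.51] y [-0.11, 0.03] tcp [0.52, -0.16, 0.33]
3 t [1.83, 0.24, 0.03] r [0.62, -1.73, -0.44] |r| 9 step 3.2 minz 0.099 x [0.36, 0.51] y [-0.12, 0.03] tcp [0.51, -0.17, 0.32]
4 t [2.44, 0.35, 0.05] r [0.89, -2.3, -0.6] |r| 13 step 3.2 minz 0.099 x [0.36, 0.51] y [-0.13, 0.03] tcp [0.51, -0.19, 0.31]
5 t [3.05, 0.48, 0.07] r [1.18, -2.85, -0.76] |r| 16 step 3.2 minz 0.099 x [0.37, 0.51] y [-0.14, 0.02] tcp [0.51, -0.2, 0.3]
6 t [3.65, 0.62, 0.11] r [1.5, -3.39, -0.92] |r| 19 step 3.2 minz 0.1 x [0.37, 0.51] y 
[... 353 characters left out ...]
inz 0.105 x [0.38, 0.51] y [-0.16, 0.0] tcp [0.49, -0.25, 0.27]
10 t [6.03, 1.32, 0.33] r [3.05, -5.43, -1.58] |r| 32 step 3.3 minz 0.108 x [0.39, 0.51] y [-0.17, -0.0] tcp [0.48, -0.26, 0.27]
11 t [6.61, 1.54, 0.4] r [3.5, -5.91, -1.74] |r| 35 step 3.4 minz 0.11 x [0.39, 0.51] y [-0.18, -0.01] tcp [0.48, -0.28, 0.26]
12 t [7.19, 1.76, 0.48] r [3.98, -6.36, -1.91] |r| 39 step 3.4 minz 0.113 x [0.4, 0.51] y [-0.19, -0.02] tcp [0.47, -0.29, 0.25]
13 t [7.76, 2.0, 0.57] r [4.48, -6.8, -2.08] |r| 42 step 3.4 minz 0.116 x [0.4, 0.51] y [-0.19, -0.03] tcp [0.46, -0.3, 0.25]
14 t [8.33, 2.25, 0.68] r [5.0, -7.22, -2.24] |r| 45 step 3.5 minz 0.12 x [0.41, 0.5] y [-0.2, -0.04] tcp [0.45, -0.31, 0.24]
```

View pics/scene5.png

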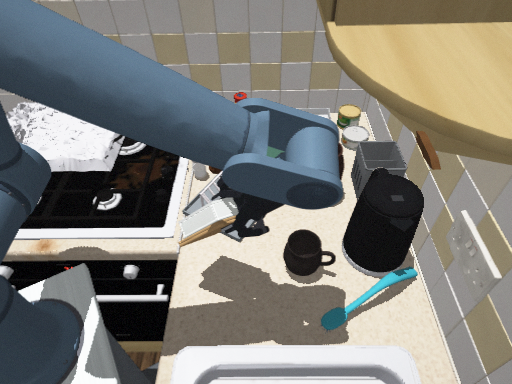

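```bash
python3 -m inch '[{"travel":[0.6,0.05,0],"rotation":[0.2,-0.6,-0.15],"jaw":40},{"travel":[1.5,0.2,0],"rotation":[0.5,-1.45,-0.35],"jaw":40},{"travel":[2.4,0.35,0.05],"rotation":[0.9,-2.3,-0.6],"jaw":40},{"travel":[3.35,0.55,0.1],"rotation":[1.35,-3.1,-0.85],"jaw":40},{"travel":[4.25,0.75,0.15],"rotation":[1.85,-3.9,-1.1],"jaw":40},{"travel":[5.15,1.05,0.25],"rotation":[2.4,-4.7,-1.35],"jaw":40},{"travel":[6.0,1.3,0.3],"rotation":[3.05,-5.45,-1.6],"jaw":40},{"travel":[6.9,1.65,0.45],"rotation":[3.75,-6.15,-1.8],"jaw":40},{"travel":[7.75,2.0,0.55],"rotation":[4.5,-6.8,-2.1],"jaw":40},{"travel":[8.2,2.2,0.65],"rotation":[4.9,-7.1,-2.2],"jaw":40},{"travel":[8.35,2.25,0.7],"rotation":[5.0,-7.2,-2.25],"jaw":40},{"travel":[8.35,2.25,0.7],"rotation":[5.0,-7.2,-2.25],"jaw":40}]'; python3 -c "
from kin import *
log()
for n_ in ('scene','top'):
  im=viewer.get_image(n_); cv2.imwrite(f'pics/{n_}6.png',im)
"
```

```text
clock: 11.55
position: [0.4559, -0.31, 0.239]
ee_rot: [0.581, -0.578, -0.405, -0.405]
wrist_force: [-0.1, 0.2, -3.0]
finger_gap: 0.0497
11.55 q [-0.892, 0.413, 1.794, 0.69, 1.966, 0.574] p [0.4559, -0.31, 0.239] z [-0.003, 0.939, -0.344] x [0.003, -0.344, -0.939] F [-0.1, 0.2, -3.0] gap 0.0497
```

View pics/scene6.png

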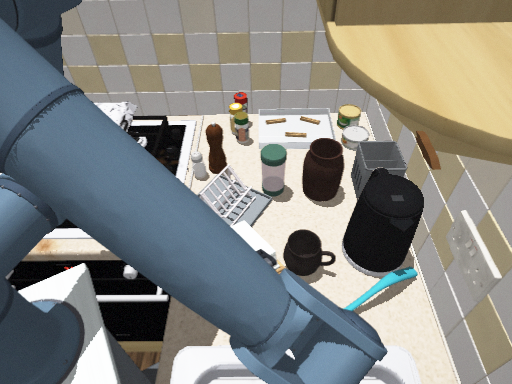

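View pics/top6.png

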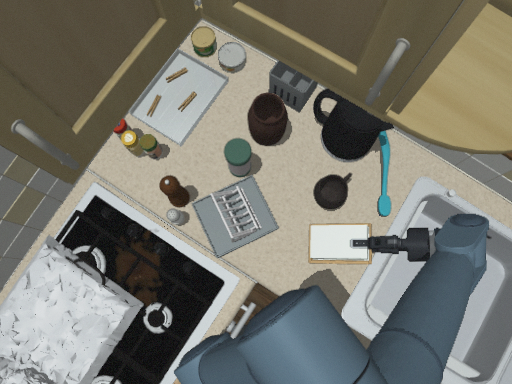

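```bash
cat > s6.py <<'E'
from kin import *
exec(open("s4.py").read().split("C=[")[0].split("import *")[1])
import sys
p,Rm=place([.455,-.135],90,float(sys.argv[1]),float(sys.argv[2])); s,_,_=state()
r=ik(p,Rm,[s["q"]],ntry=0); print(r and np.round(r[0],2)); go(p,Rm)
E
python3 s6.py 13 .03; python3 s6.py 13 .0
```

```text
[-0.91  0.68  1.73  0.69  1.93  0.46]
travel [4.78, 0.06, 1.14] rot [0.04, -1.43, 0.04] min rows 2.0
[-0.91  0.74  1.71  0.68  1.9   0.43]
travel [5.91, 0.06, 1.56] rot [0.04, -1.43, 0.04] min rows 2.4
```

```bash
python3 -m inch '[{"travel":[0.4,0,0.1],"rotation":[0,-0.15,0],"jaw":40},{"travel":[1.1,0,0.25],"rotation":[0,-0.35,0],"jaw":40},{"travel":[1.9,0,0.45],"rotation":[0,-0.6,0],"jaw":40},{"travel":[2.7,0,0.65],"rotation":[0,-0.85,0],"jaw":40},{"travel":[3.5,0,0.85],"rotation":[0,-1.1,0],"jaw":40},{"travel":[4.2,0,1.0],"rotation":[0,-1.3,0],"jaw":40},{"travel":[4.7,0,1.1],"rotation":[0,-1.4,0],"jaw":40},{"travel":[4.8,0,1.15],"rotation":[0,-1.4,0],"jaw":40},{"travel":[4.8,0,1.15],"rotation":[0,-1.4,0],"jaw":40}]'; python3 -c "
from kin import *
log()
for n_ in ('top',):
  im=viewer.get_image(n_); cv2.imwrite(f'pics/{n_}7.png',cv2.resize(im[190:310,280:480],None,fx=4,fy=4,interpolation=cv2.INTER_CUBIC))
"; python3 s6.py 13 0.004;python3 s6.py 13 0.0
```

```text
clock: 12.78
position: [0.4561, -0.3245, 0.1163]
ee_rot: [0.555, -0.552, -0.44, -0.44]
wrist_force: [1.1, 0.0, -3.0]
finger_gap: 0.05
12.78 q [-0.91, 0.681, 1.722, 0.69, 1.93, 0.453] p [0.4561, -0.3245, 0.1163] z [-0.003, 0.974, -0.227] x [0.003, -0.227, -0.974] F [1.1, 0.0, -3.0] gap 0.05
[-0.91  0.73  1.71  0.68  1.9   0.43]
travel [0.99, 0.05, 0.25] rot [0.03, -0.03, 0.04] min rows 0.4
[-0.91  0.74  1.71  0.68  1.9   0.43]
travel [1.15, 0.05, 0.29] rot [0.03, -0.03, 0.04] min rows 0.5
```

View pics/top7.png

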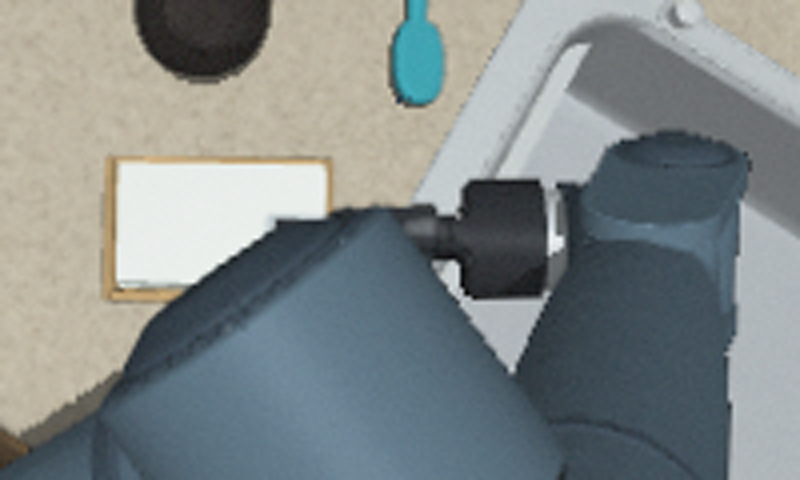

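```bash
python3 -m inch '[{"travel":[0.2,0,0.05],"rotation":[0,0,0],"jaw":40},{"travel":[0.5,0,0.13],"rotation":[0,0,0],"jaw":40},{"travel":[0.75,0,0.19],"rotation":[0,0,0],"jaw":40},{"travel":[0.9,0,0.23],"rotation":[0,0,0],"jaw":40},{"travel":[0.95,0,0.24],"rotation":[0,0,0],"jaw":40},{"travel":[1.0,0,0.25],"rotation":[0,0,0],"jaw":40}]'|grep force; python3 -m inch '[{"travel":[0.04,0,0.01],"rotation":[0,0,0],"jaw":40},{"travel":[0.08,0,0.02],"rotation":[0,0,0],"jaw":40}]'|grep force; python3 -m inch '[{"travel":[0.04,0,0.01],"rotation":[0,0,0],"jaw":40},{"travel":[0.08,0,0.02],"rotation":[0,0,0],"jaw":40}]'|grep force;python3 -c "
from kin import *
log()"; python3 s6.py 13 0
```

```text
wrist_force: [0.2, 0.0, -2.8]
wrist_force: [-1.1, 0.2, -3.7]
wrist_force: [-4.1, 1.8, 12.0]
14.07 q [-0.909, 0.74, 1.702, 0.681, 1.902, 0.427] p [0.4563, -0.3243, 0.0876] z [-0.004, 0.975, -0.224] x [0.003, -0.224, -0.975] F [-4.1, 1.8, 12.0] gap 0.0499
[-0.91  0.74  1.71  0.68  1.9   0.43]
travel [0.02, 0.05, 0.01] rot [0.05, 0.01, 0.04] min rows 0.0
```

```bash
python3 - <<'E'
from kin import *
m=viewer.camera_model("scene"); d=load()
for q,p,r in d:
    if abs(p[2]-.2556)<5e-4 or abs(p[2]-.2537)<5e-4:
        Rm=R.from_quat(r).as_matrix(); op=.0425 if abs(p[2]-.2556)<5e-4 else .0255
        for zt in(.150,.16,.173,.18):
            for x in(op,op+.008,op+.014):
                pr=proj(m,[p+Rm@[x,-.011,zt],p+Rm@[x,.011,zt]]); print(op,zt,x,np.round((pr-[123,98])*4).tolist())
E
python3 -c "
import cv2
a=cv2.imread('pics/scene2.png')[180:380,300:500];b=cv2.imread('pics/scene3.png')[180:380,300:500]
import numpy as np
cv2.imwrite('pics/cmp.png',cv2.resize(np.hstack([a,b]),None,fx=2,fy=2))"
```

```text
0.0425 0.15 0.0425 [[409.0, 253.0], [389.0, 274.0]]
0.0425 0.15 0.0505 [[417.0, 250.0], [396.0, 271.0]]
0.0425 0.15 0.0565 [[422.0, 248.0], [402.0, 269.0]]
0.0425 0.16 0.0425 [[419.0, 265.0], [398.0, 286.0]]
0.0425 0.16 0.0505 [[426.0, 263.0], [406.0, 284.0]]
0.0425 0.16 0.0565 [[432.0, 260.0], [412.0, 282.0]]
0.0425 0.173 0.0425 [[431.0, 282.0], [411.0, 303.0]]
0.0425 0.173 0.0505 [[439.0, 279.0], [418.0, 300.0]]
0.0425 0.173 0.0565 [[444.0, 277.0], [424.0, 298.0]]
0.0425 0.18 0.0425 [[438.0, 290.0], [418.0, 312.0]]
0.0425 0.18 0.0505 [[445.0, 288.0], [425.0, 309.0]]
0.0425 0.18 0.0565 [[451.0, 286.0], [431.0, 307.0]]
0.0255 0.15 0.0255 [[391.0, 260.0], [370.0, 281.0]]
0.0255 0.15 0.0335 [[398.0, 257.0], [377.0, 278.0]]
0.0255 0.15 0.0395 [[404.0, 255.0], [383.0, 276.0]]
0.0255 0.16 0.0255 [[400.0, 272.0], [380.0, 293.0]]
0.0255 0.16 0.0335 [[407.0, 270.0], [387.0, 291.0]]
0.0255 0.16 0.0395 [[413.0, 268.0], [393.0, 289.0]]
0.0255 0.173 0.0255 [[412.0, 288.0], [392.0, 309.0]]
0.0255 0.173 0.0335 [[420.0, 286.0], [400.0, 307.0]]
0.0255 0.173 0.0395 [[425.0, 284.0], [405.0, 305.0]]
0.0255 0.18 0.0255 [[419.0, 297.0], [399.0, 318.0]]
0.0255 0.18 0.0335 [[426.0, 294.0], [406.0, 316.0]]
0.0255 0.18 0.0395 [[432.0, 293.0], [412.0, 314.0]]
```

View pics/cmp.png

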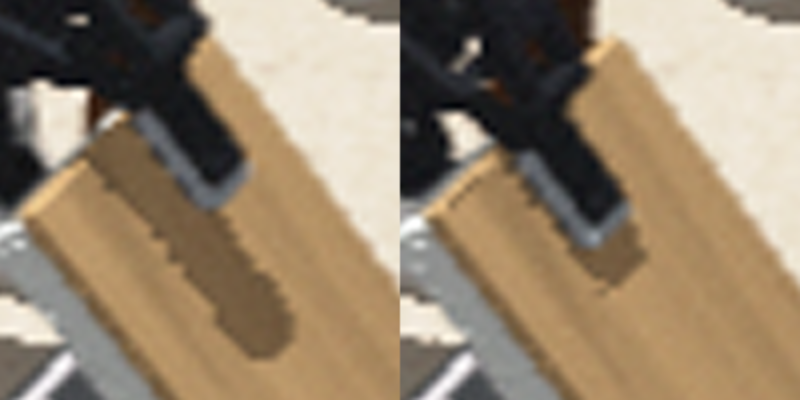

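```bash
python3 -m inch '[{"travel":[-0.03,0,0],"rotation":[0,0,0],"jaw":48},{"travel":[-0.03,0,0],"rotation":[0,0,0],"jaw":50},{"travel":[-0.03,0,0],"rotation":[0,0,0],"jaw":51},{"travel":[-0.03,0,0],"rotation":[0,0,0],"jaw":52},{"travel":[-0.03,0,0],"rotation":[0,0,0],"jaw":53},{"travel":[-0.03,0,0],"rotation":[0,0,0],"jaw":54},{"travel":[-0.03,0,0],"rotation":[0,0,0],"jaw":55},{"travel":[-0.03,0,0],"rotation":[0,0,0],"jaw":56}]' 20; python3 -c "
from kin import *
log()
for n_ in ('top',):
  im=viewer.get_image(n_); cv2.imwrite(f'pics/{n_}8.png',cv2.resize(im[190:310,280:480],None,fx=4,fy=4,interpolation=cv2.INTER_CUBIC))
"
```

```text
clock: 15.08
position: [0.4565, -0.3242, 0.0879]
ee_rot: [0.555, -0.552, -0.44, -0.44]
wrist_force: [-0.1, -0.3, 5.2]
finger_gap: 0.056
15.07 q [-0.909, 0.739, 1.703, 0.682, 1.9, 0.427] p [0.4565, -0.3242, 0.0879] z [-0.002, 0.974, -0.226] x [0.004, -0.226, -0.974] F [-0.1, -0.3, 5.2] gap 0.056
```

View pics/top8.png

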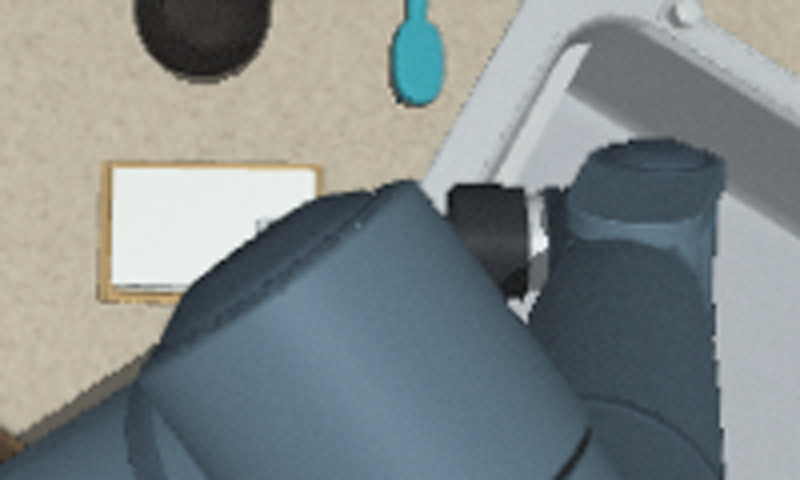

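```bash
python3 -c "
from kin import *
s,p,Rm=state(); print(s['wrist_force'],s['moment'],s['clock'])
viewer.camera_model('top')
for n_ in ('scene',):
  im=viewer.get_image(n_); cv2.imwrite(f'pics/{n_}8.png',im)
s,p,Rm=state(); print(s['wrist_force'],s['moment'],s['clock'])
"
```

```text
[-0.44207176 -0.55849722  5.31532714] [-0.23355824  0.06605739 -0.03585562] 15.125
[ 0.85139787 -0.5954819   6.79707893] [-0.20991749  0.10871994 -0.01736045] 15.175
```

View pics/scene8.png

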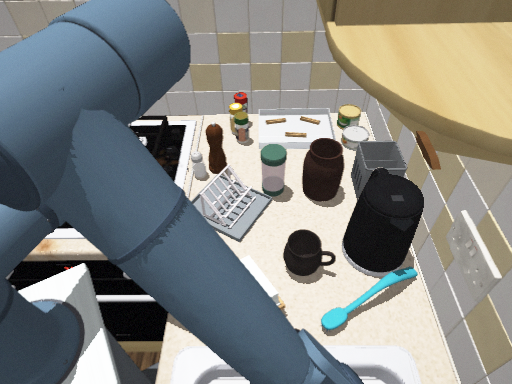

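```bash
python3 - <<'E'
from kin import *
S=viewer.camera_model("scene");T=viewer.camera_model("top")
for z in(0,.01,.02,.03,.04):
    a=ray(S,[(190,347),(395,347)],z); b=ray(T,[(420,186),(350,300)],z)
    n_=lambda L:(L[1]-L[0])[:2]/np.linalg.norm((L[1]-L[0])[:2])
    d=n_(b); nn=np.array([-d[1],d[0]])
    print(z,np.round(a[:,:2],3).tolist(),np.round(b[:,:2],3).tolist(),"offset of scene pts from top line",np.round((a[:,:2]-b[0,:2])@nn,4))
E
python3 -c "
import cv2
a=cv2.imread('pics/scene0.png')[320:384,150:430]
cv2.imwrite('pics/sk.png',cv2.resize(a,None,fx=2.8,fy=2.8,interpolation=cv2.INTER_CUBIC))"
```

```text
0 [[0.3, -0.168], [0.667, -0.38]] [[0.653, -0.393], [0.325, -0.188]] offset of scene pts from top line [-0.0044 -0.0179]
0.01 [[0.3, -0.172], [0.662, -0.381]] [[0.651, -0.389], [0.325, -0.186]] offset of scene pts from top line [ 0.0011 -0.0122]
0.02 [[0.3, -0.176], [0.657, -0.383]] [[0.648, -0.384], [0.325, -0.184]] offset of scene pts from top line [ 0.0066 -0.0065]
0.03 [[0.3, -0.18], [0.652, -0.384]] [[0.645, -0.38], [0.325, -0.181]] offset of scene pts from top line [ 0.0121 -0.0009]
0.04 [[0.3, -0.184], [0.648, -0.385]] [[0.643, -0.376], [0.326, -0.179]] offset of scene pts from top line [0.0176 0.0048]
```

View pics/sk.png

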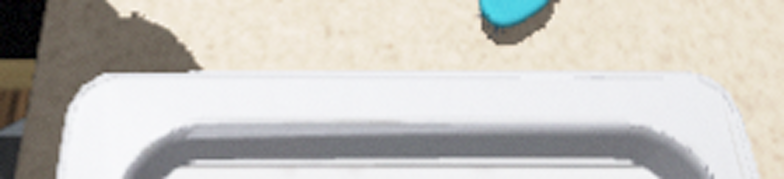

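```bash
cat > s7.py <<'E'
from kin import *
FAR=-.060; X=.4565
def tcp(a_,l,e,jaw,ny=None):
    a_=np.radians(a_); zt=.170-.010*(jaw-51)/34
    if ny is None: ny=FAR-np.sqrt(.15**2-(e/1e3)**2)
    z=np.array([0,np.cos(a_),-np.sin(a_)]); x=np.array([0,-np.sin(a_),-np.cos(a_)])
    tip=np.array([X,ny,e/1e3])+l/1e3*z
    return tip-zt*z-jaw/2e3*x, frame(z,x), tip
if __name__=="__main__":
    s,p0,R0=state(); q=s["q"]
    W=[(13,43,33,56),(14.5,42.5,34.5,59),(16,42,36,62),(19,40,36.5,66),(22,38,36,70),(26,35,35,75),(30,32,34,80),(34,29.5,32.5,82.5),(38,27,31,85),(41.5,24.5,29.5,85),(45,22,28,85)]
    for w in W:
        p,Rm,tip=tcp(*w); r=ik(p,Rm,[q],ntry=0); q=r[0] if r else q
        print(w,"ok" if r else "FAIL",np.round(p[1:],3),"tipz",round(tip[2],4),end=" "); go(p,Rm,p0,R0)
E
python3 s7.py
```

```text
(13, 43, 33, 56) ok [-0.322  0.089] tipz 0.0233 travel [-0.04, 0.0, 0.07] rot [0.03, -0.01, 0.05] min rows 0.0
(14.5, 42.5, 34.5, 59) ok [-0.32   0.094] tipz 0.0239 travel [-0.29, -0.0, 0.12] rot [0.03, 0.29, 0.05] min rows 0.1
(16, 42, 36, 62) ok [-0.317  0.1  ] tipz 0.0244 travel [-0.54, -0.0, 0.17] rot [0.03, 0.59, 0.05] min rows 0.3
(19, 40, 36.5, 66) ok [-0.313  0.109] tipz 0.0235 travel [-0.9, -0.0, 0.23] rot [0.03, 1.19, 0.05] min rows 0.6
(22, 38, 36, 70) ok [-0.31   0.116] tipz 0.0218 travel [-1.22, -0.01, 0.31] rot [0.02, 1.79, 0.05] min rows 0.8
(26, 35, 35, 75) ok [-0.304  0.125] tipz 0.0197 travel [-1.62, -0.01, 0.44] rot [0.02, 2.59, 0.05] min rows 1.2
(30, 32, 34, 80) ok [-0.298  0.133] tipz 0.018 travel [-2.01, -0.01, 0.6] rot [0.02, 3.39, 0.05] min rows 1.6
(34, 29.5, 32.5, 82.5) ok [-0.292  0.14 ] tipz 0.016 travel [-2.32, -0.01, 0.78] rot [0.02, 4.19, 0.05] min rows 2.0
(38, 27, 31, 85) ok [-0.285  0.146] tipz 0.0144 travel [-2.63, -0.01, 0.98] rot [0.02, 4.99, 0.05] min rows 2.3
(41.5, 24.5, 29.5, 85) ok [-0.28   0.151] tipz 0.0133 travel [-2.86, -0.01, 1.14] rot [0.02, 5.69, 0.05] min rows 2.7
(45, 22, 28, 85) ok [-0.275  0.156] tipz 0.0124 travel [-3.09, -0.02, 1.31] rot [0.01, 6.39, 0.05] min rows 3.0
```

```bash
python3 -m inch '[{"travel":[-0.15,0,0.05],"rotation":[0,0.15,0],"jaw":57.5},{"travel":[-0.3,0,0.1],"rotation":[0,0.3,0],"jaw":59},{"travel":[-0.42,0,0.13],"rotation":[0,0.45,0],"jaw":60.5},{"travel":[-0.54,0,0.17],"rotation":[0,0.6,0],"jaw":62},{"travel":[-0.72,0,0.2],"rotation":[0,0.9,0],"jaw":64},{"travel":[-0.9,0,0.23],"rotation":[0,1.2,0],"jaw":66},{"travel":[-1.06,0,0.27],"rotation":[0,1.5,0],"jaw":68},{"travel":[-1.22,0,0.31],"rotation":[0,1.8,0],"jaw":70}]'; python3 -c "
from kin import *
log(); print(state()[0]['moment'])
for n_ in ('scene','top'):
  im=viewer.get_image(n_); cv2.imwrite(f'pics/{n_}9.png',cv2.resize(im[190:310,280:480],None,fx=4,fy=4,interpolation=cv2.INTER_CUBIC) if n_=='top' else im)
"; python3 s7.py | tail -7
```

```text
clock: 16.18
position: [0.456, -0.3092, 0.1154]
ee_rot: [0.588, -0.585, -0.394, -0.394]
wrist_force: [-0.1, -0.1, -1.9]
finger_gap: 0.0703
16.18 q [-0.89, 0.639, 1.761, 0.636, 1.78, 0.446] p [0.456, -0.3092, 0.1154] z [-0.003, 0.926, -0.378] x [0.003, -0.378, -0.926] F [-0.1, -0.1, -1.9] gap 0.0703
[-0.55050564 -0.00795834 -0.04008737]
(22, 38, 36, 70) ok [-0.31   0.116] tipz 0.0218 travel [0.0, -0.01, -0.02] rot [0.03, -0.04, 0.04] min rows 0.0
(26, 35, 35, 75) ok [-0.304  0.125] tipz 0.0197 travel [-0.41, -0.02, 0.04] rot [0.03, 0.76, 0.04] min rows 0.4
(30, 32, 34, 80) ok [-0.298  0.133] tipz 0.018 travel [-0.82, -0.02, 0.14] rot [0.03, 1.56, 0.05] min rows 0.7
(34, 29.5, 32.5, 82.5) ok [-0.292  0.14 ] tipz 0.016 travel [-1.16, -0.02, 0.26] rot [0.02, 2.36, 0.05] min rows 1.1
(38, 27, 31, 85) ok [-0.285  0.146] tipz 0.0144 travel [-1.5, -0.02, 0.42] rot [0.02, 3.16, 0.05] min rows 1.5
(41.5, 24.5, 29.5, 85) ok [-0.28   0.151] tipz 0.0133 travel [-1.75, -0.02, 0.53] rot [0.02, 3.86, 0.05] min rows 1.8
(45, 22, 28, 85) ok [-0.275  0.156] tipz 0.0124 travel [-2.0, -0.02, 0.67] rot [0.02, 4.56, 0.05] min rows 2.1
```

View pics/top9.png

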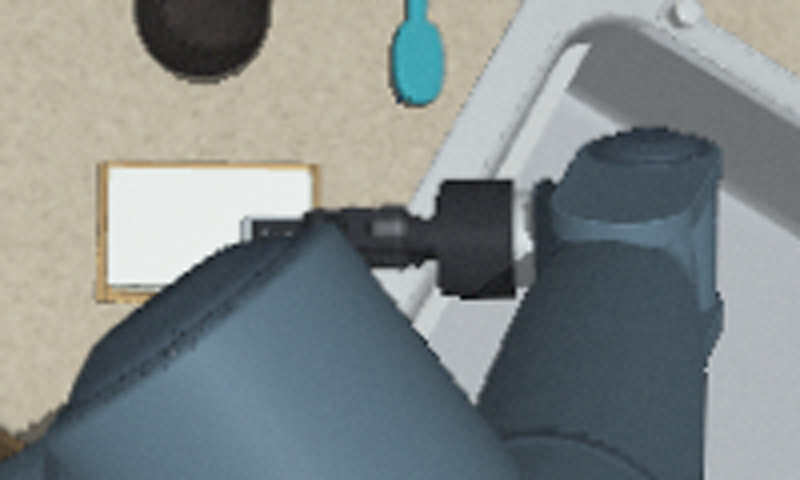

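```bash
python3 -m inch '[{"travel":[-0.2,0,0.02],"rotation":[0,0.4,0],"jaw":72.5},{"travel":[-0.4,0,0.04],"rotation":[0,0.75,0],"jaw":75},{"travel":[-0.6,0,0.09],"rotation":[0,1.15,0],"jaw":77.5},{"travel":[-0.8,0,0.14],"rotation":[0,1.55,0],"jaw":80},{"travel":[-1.0,0,0.2],"rotation":[0,1.95,0],"jaw":81.5},{"travel":[-1.15,0,0.26],"rotation":[0,2.35,0],"jaw":82.5},{"travel":[-1.33,0,0.34],"rotation":[0,2.75,0],"jaw":84},{"travel":[-1.5,0,0.42],"rotation":[0,3.15,0],"jaw":85},{"travel":[-1.63,0,0.48],"rotation":[0,3.5,0],"jaw":85},{"travel":[-1.75,0,0.53],"rotation":[0,3.85,0],"jaw":85},{"travel":[-1.88,0,0.6],"rotation":[0,4.2,0],"jaw":85},{"travel":[-2.0,0,0.67],"rotation":[0,4.55,0],"jaw":85}]'; python3 -c "
from kin import *
log(); print(state()[0]['moment'])
for n_ in ('scene','top'):
  im=viewer.get_image(n_); cv2.imwrite(f'pics/{n_}10.png',cv2.resize(im[190:310,280:480],None,fx=4,fy=4,interpolation=cv2.INTER_CUBIC) if n_=='top' else im)
"; python3 s7.py | tail -1
```

```text
clock: 17.77
position: [0.4558, -0.2748, 0.1553]
ee_rot: [0.655, -0.652, -0.271, -0.271]
wrist_force: [0.0, -0.4, -1.0]
finger_gap: 0.0849
17.77 q [-0.83, 0.454, 1.873, 0.5, 1.466, 0.512] p [0.4558, -0.2748, 0.1553] z [-0.001, 0.707, -0.707] x [0.004, -0.707, -0.707] F [0.0, -0.4, -1.0] gap 0.0849
[-0.44003284  0.00974702  0.0218458 ]
(45, 22, 28, 85) ok [-0.275  0.156] tipz 0.0124 travel [-0.0, -0.02, -0.01] rot [0.01, 0.01, 0.05] min rows 0.0
```

View pics/top10.png

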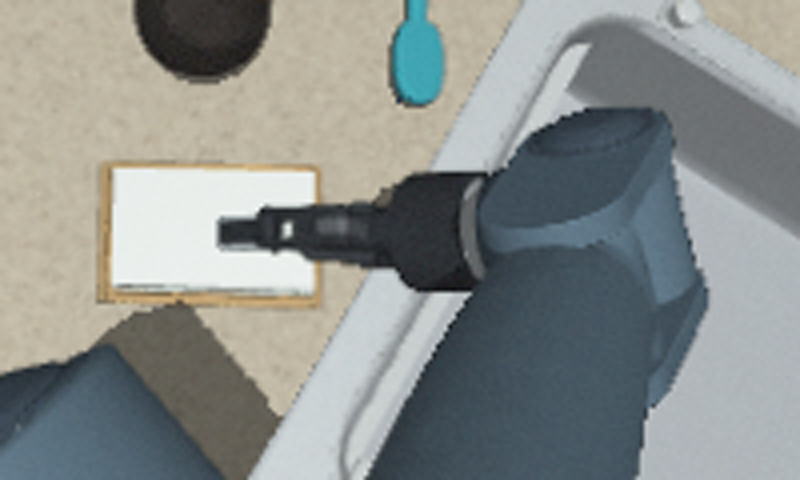

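View pics/scene10.png

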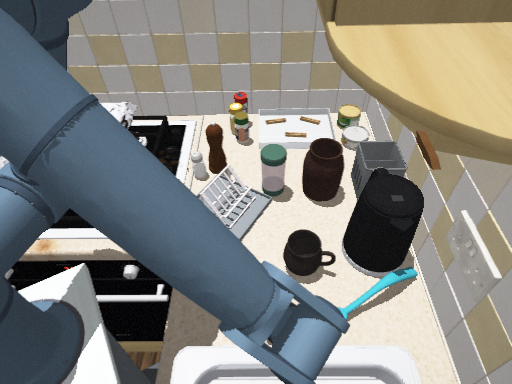

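```bash
python3 - <<'E'
from h import *
T=viewer.camera_model("top")
print(ray(T,np.array([(322,168),(322,303),(100,165)])/4+[280,190],.035))
E
for i in 1 2 3 4; do :; done
python3 -m inch '[{"travel":[0.03,0,0.03],"rotation":[0,0,0],"jaw":85},{"travel":[0.06,0,0.06],"rotation":[0,0,0],"jaw":85}]'|egrep 'force|pos'; python3 -m inch '[{"travel":[0.03,0,0.03],"rotation":[0,0,0],"jaw":85},{"travel":[0.06,0,0.06],"rotation":[0,0,0],"jaw":85}]'|egrep 'force|pos'
```

```text
[[ 0.50682857 -0.20755541  0.035     ]
 [ 0.41614637 -0.20768941  0.035     ]
 [ 0.50206813 -0.05667826  0.035     ]]
position: [0.4558, -0.2752, 0.1529]
wrist_force: [1.1, -0.6, -1.8]
position: [0.4558, -0.2751, 0.1507]
wrist_force: [-0.7, -1.1, -1.2]
```

```bash
python3 -m inch '[{"travel":[0.02,0,0.02],"rotation":[0,0,0],"jaw":85},{"travel":[0.04,0,0.04],"rotation":[0,0,0],"jaw":85}]'|egrep 'force|pos'; python3 -m inch '[{"travel":[0.02,0,0.02],"rotation":[0,0,0],"jaw":85},{"travel":[0.04,0,0.04],"rotation":[0,0,0],"jaw":85}]'|egrep 'force|pos'
```

```text
position: [0.4558, -0.275, 0.1494]
wrist_force: [-0.0, -0.4, -1.9]
position: [0.4558, -0.275, 0.148]
wrist_force: [-0.1, -1.3, -0.8]
```

```bash
python3 -m inch '[{"travel":[0.04,0,-0.04],"rotation":[0,0,0],"jaw":85},{"travel":[0.08,0,-0.08],"rotation":[0,0,0],"jaw":85},{"travel":[0.12,0,-0.12],"rotation":[0,0,0],"jaw":85},{"travel":[0.16,0,-0.16],"rotation":[0,0,0],"jaw":85},{"travel":[0.2,0,-0.2],"rotation":[0,0,0],"jaw":85},{"travel":[0.24,0,-0.24],"rotation":[0,0,0],"jaw":85},{"travel":[0.28,0,-0.28],"rotation":[0,0,0],"jaw":85}]'; python3 -c "
from kin import *
log(); print(state()[0]['moment'])
for n_ in ('top',):
  im=viewer.get_image(n_); cv2.imwrite(f'pics/{n_}11.png',cv2.resize(im[190:310,280:480],None,fx=4,fy=4,interpolation=cv2.INTER_CUBIC) if n_=='top' else im)
"
```

```text
clock: 19.75
position: [0.4559, -0.285, 0.148]
ee_rot: [0.654, -0.652, -0.271, -0.272]
wrist_force: [0.9, 0.4, -1.4]
finger_gap: 0.0851
19.75 q [-0.843, 0.479, 1.855, 0.493, 1.466, 0.501] p [0.4559, -0.285, 0.148] z [-0.001, 0.709, -0.705] x [0.004, -0.705, -0.709] F [0.9, 0.4, -1.4] gap 0.0851
[-0.488312    0.04952278  0.00451428]
```

View pics/top11.png

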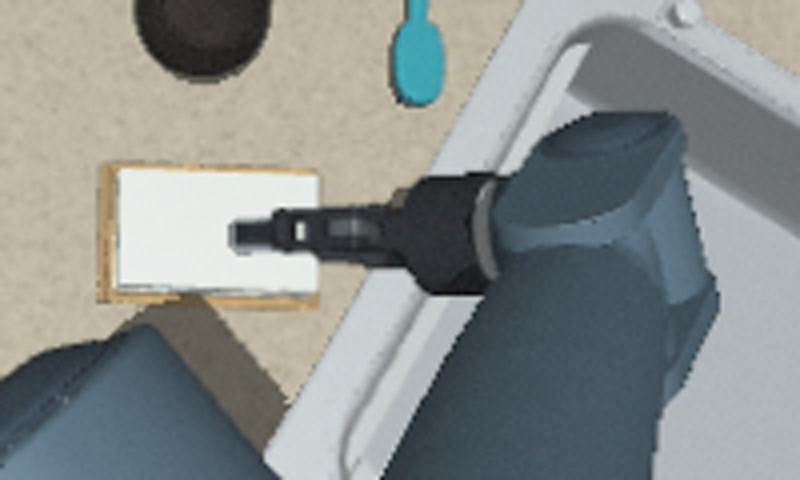

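```bash
python3 -m inch '[{"travel":[0.03,0,-0.03],"rotation":[0,0,0],"jaw":85},{"travel":[0.06,0,-0.06],"rotation":[0,0,0],"jaw":85},{"travel":[0.09,0,-0.09],"rotation":[0,0,0],"jaw":85},{"travel":[0.12,0,-0.12],"rotation":[0,0,0],"jaw":85},{"travel":[0.15,0,-0.15],"rotation":[0,0,0],"jaw":85},{"travel":[0.18,0,-0.18],"rotation":[0,0,0],"jaw":85},{"travel":[0.21,0,-0.21],"rotation":[0,0,0],"jaw":85},{"travel":[0.24,0,-0.24],"rotation":[0,0,0],"jaw":85},{"travel":[0.27,0,-0.27],"rotation":[0,0,0],"jaw":85},{"travel":[0.3,0,-0.3],"rotation":[0,0,0],"jaw":85}]'; python3 -c "
from kin import *
log(); print(state()[0]['moment'])
for n_ in ('top',):
  im=viewer.get_image(n_); cv2.imwrite(f'pics/{n_}12.png',cv2.resize(im[190:310,280:480],None,fx=4,fy=4,interpolation=cv2.INTER_CUBIC) if n_=='top' else im)
"
```

```text
clock: 21.05
position: [0.4559, -0.2956, 0.1481]
ee_rot: [0.654, -0.651, -0.271, -0.272]
wrist_force: [0.3, -0.4, -0.3]
finger_gap: 0.085
21.05 q [-0.855, 0.49, 1.838, 0.485, 1.475, 0.496] p [0.4559, -0.2956, 0.1481] z [-0.001, 0.709, -0.705] x [0.004, -0.705, -0.709] F [0.3, -0.4, -0.3] gap 0.085
[-0.33293783 -0.01776432 -0.00814928]
```

View pics/top12.png

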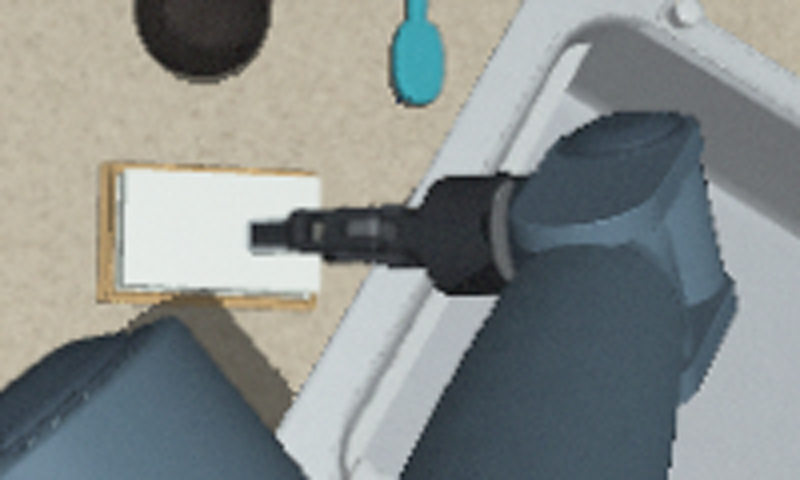

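```bash
python3 -m inch '[{"travel":[0.03,0,-0.03],"rotation":[0,0,0],"jaw":85},{"travel":[0.07,0,-0.07],"rotation":[0,0,0],"jaw":85},{"travel":[0.1,0,-0.1],"rotation":[0,0,0],"jaw":85},{"travel":[0.12,0,-0.12],"rotation":[0,0,0],"jaw":85}]'; python3 -c "
from kin import *
print(state()[0]['moment'])
for n_ in ('top',):
  im=viewer.get_image(n_); cv2.imwrite(f'pics/{n_}13.png',cv2.resize(im[190:310,280:480],None,fx=4,fy=4,interpolation=cv2.INTER_CUBIC) if n_=='top' else im)
  m=viewer.camera_model('top'); f=lambda P:np.round((proj(m,P)-[280,190])*4).tolist()
  for cy in (-.135,):
    for nm,L,W,z in(('tray',.075,.048,.012),('traybot',.075,.048,0),('roof',.065,.038,.051)):
      print(nm,f([[.456+i*W,cy+j*L,z] for i,j in((1,1),(1,-1),(-1,-1),(-1,1))]))
"
```

```text
clock: 21.6
position: [0.4559, -0.2998, 0.148]
ee_rot: [0.654, -0.652, -0.271, -0.272]
wrist_force: [-0.1, -1.2, -0.0]
finger_gap: 0.0852
[-0.30089905  0.03543038  0.06202154]
tray [[101.0, 167.0], [317.0, 177.0], [317.0, 317.0], [97.0, 308.0]]
traybot [[99.0, 169.0], [313.0, 179.0], [313.0, 318.0], [95.0, 308.0]]
roof [[122.0, 175.0], [317.0, 184.0], [316.0, 298.0], [120.0, 290.0]]
```

View pics/top13.png

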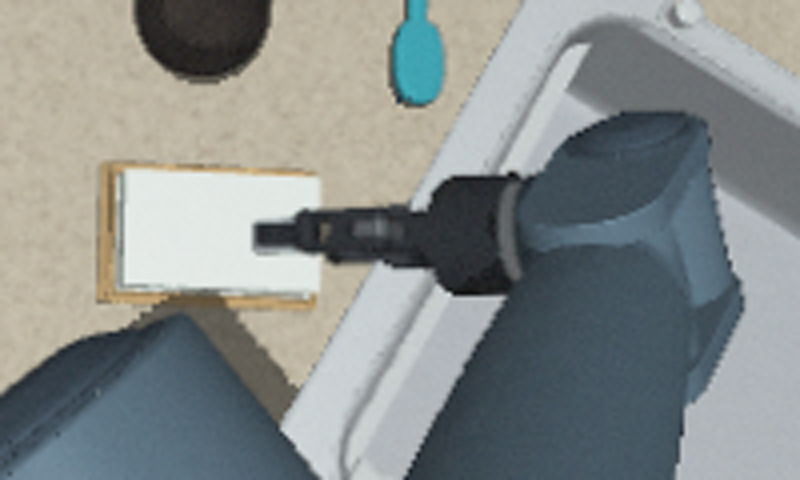

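```bash
python3 -m inch '[{"travel":[0,0,-0.3],"rotation":[0,0,0],"jaw":85},{"travel":[0,0,-0.9],"rotation":[0,0,0],"jaw":85},{"travel":[0,0,-1.6],"rotation":[0,0,0],"jaw":85},{"travel":[0,0,-2.4],"rotation":[0,0,0],"jaw":85},{"travel":[0,0,-3.4],"rotation":[0,0,0],"jaw":85},{"travel":[0,0,-4.4],"rotation":[0,0,0],"jaw":85},{"travel":[-1,0,-5.4],"rotation":[0,0,0],"jaw":85},{"travel":[-2,0,-6.0],"rotation":[0,0,0],"jaw":85},{"travel":[-2,0,-6.0],"rotation":[0,0,0],"jaw":85}]'; python3 -c "
from kin import *
log()
for n_ in ('top','scene'):
  im=viewer.get_image(n_); cv2.imwrite(f'pics/{n_}14.png',im)
  for l in('cover_center','tray_center','mug','pepper','salt','beaker','rack'):
    r=viewer.mark_of(n_,l); print(n_,l,[(np.round(d['xyz'],4).tolist(),round(d['p'],2)) for d in r[:2]])
"
```

```text
clock: 22.78
position: [0.4563, -0.3719, 0.2926]
ee_rot: [0.655, -0.652, -0.268, -0.271]
wrist_force: [-0.8, -0.5, 0.2]
finger_gap: 0.0847
22.77 q [-0.935, 0.341, 1.705, 0.441, 1.751, 0.56] p [0.4563, -0.3719, 0.2926] z [0.002, 0.705, -0.709] x [0.006, -0.709, -0.705] F [-0.8, -0.5, 0.2] gap 0.0847
top cover_center [([0.4589, -0.1335, 0.0278], 0.88), ([0.5406, 0.1381, 0.0006], 0.57)]
top tray_center [([0.5517, 0.1163, 0.0351], 0.16)]
top mug [([0.6247, -0.1283, -0.0034], 0.59)]
top pepper [([0.5844, 0.2972, 0.0011], 0.82)]
top salt [([0.5277, 0.2981, -0.0029], 0.49)]
top beaker [([0.685, 0.1321, 0.0003], 0.81)]
top rack [([0.4586, -0.1353, 0.0281], 0.69), ([0.5436, 0.1402, -0.0005], 0.64)]
scene cover_center []
scene tray_center []
scene mug [([0.6204, -0.1329, -0.0034], 0.61)]
scene pepper [([0.5892, 0.2975, 0.0037], 0.68)]
scene salt [([0.5236, 0.2934, -0.0026], 0.81)]
scene beaker [([0.6894, 0.1349, -0.002], 0.65)]
scene rack [([0.5382, 0.1406, -0.0014], 0.85), ([0.523, 0.2975, -0.0008], 0.37)]
```

View pics/top14.png

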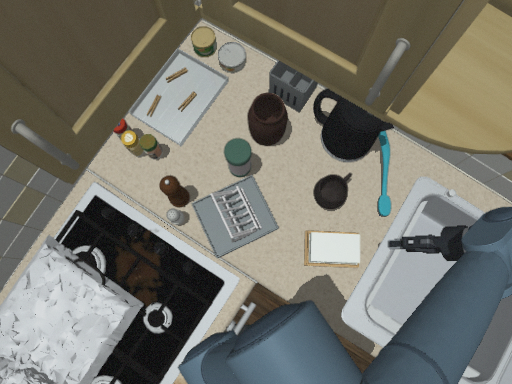

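View pics/scene14.png

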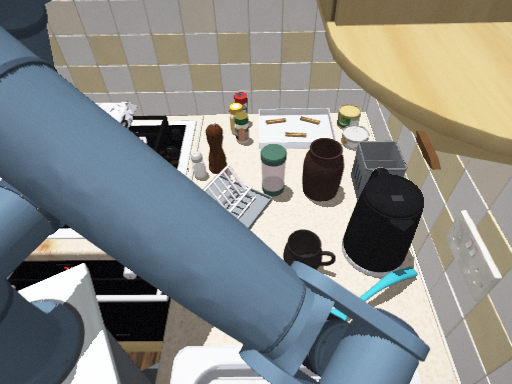

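```bash
python3 -m inch '[{"travel":[0,0,-2],"rotation":[0,0,0],"jaw":85},{"travel":[0,1,-4],"rotation":[0,0,0],"jaw":85},{"travel":[0.4,2.5,-5.5],"rotation":[0,0,0],"jaw":85},{"travel":[0.8,4,-7],"rotation":[0,0,0],"jaw":85},{"travel":[1.4,6,-8.8],"rotation":[0,0,0],"jaw":85},{"travel":[1.4,6,-8.8],"rotation":[0,0,0],"jaw":85},{"travel":[1.4,6,-8.8],"rotation":[0,0,0],"jaw":85}]'; python3 -c "
from kin import *
log()
T=viewer.camera_model('top');S=viewer.camera_model('scene')
for n_,m in (('top',T),('scene',S)):
  im=viewer.get_image(n_); 
  c=proj(m,[[.456,-.135,.025]])[0].astype(int); x0,y0=max(0,c[0]-60),max(0,c[1]-45)
  z=cv2.resize(im[y0:y0+90,x0:x0+120],None,fx=6,fy=6,interpolation=cv2.INTER_CUBIC)
  for L,W,h,col in((.075,.048,.012,(0,0,255)),(.065,.038,.051,(255,0,0))):
    P=(proj(m,[[.456+i*W,-.1335+j*L,h] for i,j in((1,1),(1,-1),(-1,-1),(-1,1))])-[x0,y0]+.5)*6
    cv2.polylines(z,[P.astype(np.int32)],True,col,1)
  cv2.imwrite(f'pics/{n_}15.png',z)
"; python3 -c "
import cv2,numpy as np
a=cv2.imread('pics/top15.png');b=cv2.imread('pics/scene15.png')
cv2.imwrite('pics/both15.png',cv2.resize(np.vstack([a,b]),(400*9//8,600)))"
```

```text
clock: 24.45
position: [0.3061, -0.552, 0.4191]
ee_rot: [0.654, -0.652, -0.271, -0.272]
wrist_force: [1.1, 1.0, -0.2]
finger_gap: 0.0851
24.45 q [-1.271, 0.325, 1.477, 0.243, 2.091, 0.334] p [0.3061, -0.552, 0.4191] z [-0.0, 0.709, -0.705] x [0.004, -0.705, -0.709] F [1.1, 1.0, -0.2] gap 0.0851
```

View pics/both15.png

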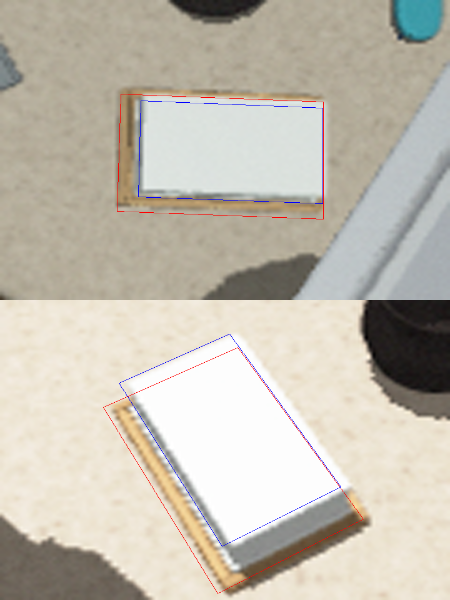

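```bash
python3 -c "
from bench import job
print(job.close_job())"
```

```text
the job is handed in; nothing more can be done
None
```

The butter dish now lies flat on the worktop beside the rack, on the sink side, at about (0.456, -0.134). The tray is underneath and the cover is on top. I handed the job in at about 24.5 s of the allowed 48 s.

**How it was done:** I pinched tray and cover together at the raised end; the jaws read 51.0 mm, which is the thickness of the two seated together. I lifted the dish off the rack and turned it over in one sweep. I then touched the far edge down and lowered the near edge on the lower finger. Steepening the finger let the near edge slide off it. By my calculation the last free drop was about 5 mm.

**Last checks:**
- **Dish:** In both cameras the outlines of a flat tray with the seated cover on it match to a few millimetres. The top-camera network puts the cover's centre at a height of 0.028 m, where 0.029 m is expected.
- **Other things:** The mug, pepper mill, salt shaker and beaker read within about 4 mm of where they started, which is the networks' own accuracy.
- **Robot:** The gripper is clear and its wrist force is about zero.

**What did not go cleanly:**
- While I opened the jaws near the worktop, the wrist showed about 5–7 N upwards. I took this to be the gripper grazing the raised sink rim, although I did not see the contact itself. It went away when I lifted and tilted the tool.
- Touching the far edge down reached about 15 N for a moment.
- After the placing, the networks did not find the tray, so its position rests on the outlines alone.
- After the placing, the top camera's best match for "rack" was wrongly on the dish. Its second match was on the rack.

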